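# Empty the tumbling drum into its catch tray

## Task

Using the turned wooden pusher as your tool, tap the steel catch tray in under the tumbling drum until it meets the hidden stop at the back, and stand the pusher upright on the bench again, clear of the machine. Then turn the drum by its crank until its open side faces straight down, so that both doming punches drop into the tray, and let go with the tray still fully home. Do not push the tray with the gripper itself, and leave the hammer, the bottle and the wooden bench block where they are.

Things in the scene. Friction and masses are not known exactly. Their poses are not given: they have to be found in the camera images.
- cradle: fixed green tumbler stand; origin on the bench under the drum's middle; x from its open front (robot side) to its back, y left along the axle, z up. Base plate x -172 to +103, 210 mm wide, 8 mm thick; low rails at y = +-83 guide the tray. End frames at y = +-82 to +-94: within x +-65 up to z 58, within x +-50 up to z 190
- stop (a point): unseen stop behind and under the drum: middle of the front face of a green board across the stand's back, at cradle x = +91 mm, z 28 (board 164 mm wide, top at z 75); axes as the cradle's
- axle (a point): fixed point at the middle of the drum's axle, 172 mm above the bench, at cradle x 0, y 0; axes as the cradle's. The turning drum fills a cylinder of radius 69 mm round it, y -72 to +72, so the tray at home lies beneath an overhang
- drum (a joint): turn of the drum, rad. Six-sided aluminium barrel, plywood ends, one side missing (open port 64 x 128 mm). 0 = port up, crank down; grows as the port goes over to the back and the crank comes round the front (robot side) and up; 3.14 = port straight down, crank straight up. Starts near -0.5. Limits -1 and 3.75. A stiff bearing (0.3 N m, 5 N at the grip) keeps it where it is left
- grip_mid (a point): present middle of the crank's dark wooden grip: a freely spinning round handle 84 mm long, 23 mm thick, parallel to the axle and 60 mm from it, across the drum from the port; centre at cradle y = -163 (right end). Crank arm at y -102 to -112; hub, 32 mm diameter, at y -95 to -113. This point's own axes spin with the handle and mean nothing
- tray: loose open steel catch tray, 140 (x) x 148 (y) x 40 mm high, walls 3 mm, about 0.35 kg. Origin at the centre of its underside, axes nearly the cradle's. It starts on the base plate, pulled out toward the robot, with 6 to 8 mm side play. At home its back wall touches the stop: origin at cradle x = +21 mm, front wall at x = -49, under the drum
- tray_front (a point): middle of the outer face of the tray's front wall, 25 mm above its underside: where to tap; tray axes
- big_punch: larger steel doming punch, 19 x 79 x 19 mm, round bar with a ball end, loose inside the drum at the start. Origin at the middle of its length on its underside as it first lay; its long axis is y
- small_punch: smaller steel doming punch, 16 x 73 x 16 mm, otherwise the same
- pusher: turned pale wooden push stick that stands upright on the bench at the left, 106 mm tall, 0.12 kg: foot 32 mm diameter and 12 mm high, stem 22 mm diameter from 20 mm up to its rounded top (grip it about 80 mm up). Origin at the centre of the foot's underside, z along the stick upward
- hammer: bystander: hammer with wooden shaft, 209 mm long, 85 mm over its head, 33 mm high, lying at the right; origin at its middle on the bench, shaft along y
- flux_bottle: bystander: brown bottle with black cap, 39 mm diameter, 87 mm tall; origin under its centre
- bench_pin: bystander: wooden bench block 60 x 90 x 30 mm; origin under its centre

How it is judged:
By the outcome, as a careful person would: the job done as asked, in the order asked, and still so for the second after the job is handed in, with the robot touching nothing.
It also fails if it takes over 72 s, if anything falls off the work surface, if the arm or the gripper's body presses on something with over 40 N, if the wrist force passes 120 N, or if a joint passes its speed limit or range.

## Robot

A 7-joint arm with a two-finger parallel gripper is mounted at the origin on a cart in front of the work surface, level with it; the furniture and walls round the work are solid. World frame = base frame: x ahead of the robot, y to its left, z up, the work surface at z = 0. Lengths are in m, angles in rad, forces in N, time in s.
With the tool pointing down it reaches from about 0.425 to 0.875 m from the base axis. Payload 4.7 kg.
Tool frame: the origin (TCP) lies midway between the tips of the shut fingers; the grasp point (between the pads) lies 19 mm behind it; z points along the fingers, y is the line along which they close (so a half turn about z gives the same grasp; the last joint's range is limited). The gripper opens to 87 mm and grips with 3 to 60 N. Pads are 19 mm wide; open, the fingers measure 117 mm over their backs; the gripper's body (75 mm by 190 mm) begins 51 mm behind the grasp point.
Start: joints at [-1.257, 0.321, -0.07, 1.45, 0.023, 1.371, -0.057], TCP at [0.192, 0.621, 0.223] pointing down, gripper open.
Joint ranges: [-2.86, 2.86], [-0.3, 2.09], [-1.38, 1.24], [0.06, 2.45], [-1.56, 4.7], [0.09, 2.05], [-2.69, 2.69]. Speed limits (rad/s): [2.57, 2.57, 3.14, 3.14, 3.14, 3.14, 3.14].

## Interface

Orientations are given as a rotation vector (axis times angle).
In Python, from bench import ctrl, imaging, workorder gives the robot as it stands (ctrl), with the cameras (imaging) and the job (workorder).
- The arm moves only by the tool inch_along, called after ">>>" by a JSON object that holds its "fn" and its "kwargs". Schema: {"type":"object","properties":{"motion":{"type":"object","properties":{"segments":{"type":"array","items":{"type":"array","items":{"type":"number"},"minItems":5,"maxItems":5},"minItems":1,"maxItems":20}},"additionalProperties":false,"required":["segments"]},"grip_n":{"type":"number"},"only":{"type":"string"},"quiet":{"type":"boolean"},"lines":{"type":"string"}},"required":["motion"],"additionalProperties":false}. motion is an object whose key "segments" holds a list of rows, 1 to 20 of them, each of 5 numbers: dx, dy, dz in mm, then a turn about the tool's z in units of 0.05 rad, then the opening from 0.0 (shut) to 1.0 (fully open); each row is the pose to reach, as a shift and turn from the pose commanded when the call began, along the tool's axes at that moment; what a row does not reach only later rows make up. A row lasts 1/10 s, in which the tool goes at most 0.05 m and 0.15 rad, less where a joint would pass 70% of its speed; a pose out of reach is approached as far as the arm can. The fingers move at their own pace and stop on an object; grip_n is the grip in N (left out, the last holds). Time passes only in rows, so rows that do not move let the fingers close. The tool returns the time, the measured TCP pose, the force, the opening and the grip force at its end. only (a regular expression) keeps the lines of the reply that match it, lines (a string "A,B") keeps lines A to B, and quiet returns only ok. Input that does not fit is refused with a message, and nothing moves.
- ctrl.get_state(): the state, without advancing time (a new reading comes with each control period).
- imaging.get_image(name): name is "scene" or "top" or "wrist"; returns the picture (480x640x3 uint8, red, green, blue); there is no depth.
- imaging.camera_model(name): a dict with "vertical_fov" (degrees; the focal length in pixels is half the picture's height over the tangent of half this angle, whatever the lens; pixels are square), "cx", "cy" (the principal point, pixels), "k1" (the pictures are not rectified: a ray, as slopes to the right and down, at radius r is drawn at 1 + k1 r^2 times it, then the intrinsics apply), "rvec" (rotation vector, rad) and "tvec" (3), from world to camera coordinates, as OpenCV has them; the wrist camera has in their place "hand_eye" (4x4, takes a point from camera to tool coordinates, whose origin is the TCP and whose axes are the flange's). Camera axes: x right, y down, z forward; pixel columns grow to the right and rows downward; lengths in m; the calibration is good to about 2 mm. A picture is of the moment at which its call begins: read the wrist's pose just before it. camera_model takes no time and is no camera call.
- workorder.close_job(): hands the job in; it is judged then, once.
The state is a dict: "time": time; "joint_positions": joint angles; "qd": joint speeds; "joint_torque": joint torques, N m; "position": TCP position; "tool_rot": TCP orientation; "ft_force": force on the tool from outside, world axes, zero at the start; "torque": the same for the moment, N m; "grip_width": opening from 0.0 (shut) to 1.0 (fully open); "grip_force": force on a finger pad.
Only numpy, scipy, OpenCV 4.12 (cv2) and the standard library are available. Lean on these libraries where they do the work, as an engineer would, in place of code of your own. Each camera call takes 0.05 s, during which the arm holds its last target. There are 200 camera calls.

## Working session

There is one attempt and no reset: what is moved stays moved. The work goes in short steps, Python scripts to look and compute and a tool call to move; the robot and the scene stay as the last step left them, time stands still between calls to the robot, and variables do not carry over. Pictures are saved under pics/ and viewed, at most 10 in all, crops included, and the job is handed in when it is done.

```bash
ls; mkdir -p pics; cat > h.py <<'E'
import numpy as np, cv2
from bench import ctrl, imaging, workorder
from scipy.spatial.transform import Rotation as R
def cam(n):
    m=imaging.camera_model(n); f=240/np.tan(np.radians(m['vertical_fov'])/2); return m,f
def ray(n,u,v,st=None):
    m,f=cam(n); d=np.array([(u-m['cx'])/f,(v-m['cy'])/f]); s=d.copy()
    for _ in range(30): s=d/(1+m['k1']*(s@s))
    c=np.r_[s,1]
    if 'rvec' in m:
        Rm=cv2.Rodrigues(np.array(m['rvec'],float))[0]; o=-Rm.T@np.array(m['tvec']).ravel(); return o,Rm.T@c
    H=np.array(m['hand_eye']); T=R.from_rotvec(st['tool_rot']).as_matrix()
    return np.array(st['position'])+T@H[:3,3], T@H[:3,:3]@c
def onz(n,u,v,z,st=None):
    o,d=ray(n,u,v,st); return o+d*(z-o[2])/d[2]
def proj(n,P):
    m,f=cam(n); p=cv2.Rodrigues(np.array(m['rvec'],float))[0]@np.array(P)+np.array(m['tvec']).ravel()
    s=p[:2]/p[2]; s=s*(1+m['k1']*(s@s)); return s*f+[m['cx'],m['cy']]
def snap(n,name):
    im=imaging.get_image(n)[:,:,::-1].copy(); cv2.imwrite('pics/'+name,im); return im
E
python3 - <<'E'
from h import *
for n in ('scene','top','wrist'):
    print(n,imaging.camera_model(n))
print(ctrl.get_state())
snap('scene','s0.png');snap('top','t0.png')
E
```

```text
bench.py
pics
scene {'vertical_fov': 43.348443461380256, 'cx': 317.46160226201954, 'cy': 240.32911395407532, 'k1': -0.18366951851414848, 'rvec': array([ 2.07924275, -1.50739416,  0.52694113]), 'tvec': array([-0.18625309,  0.48060055,  1.07966781])}
top {'vertical_fov': 44.23417267584959, 'cx': 315.6501474069529, 'cy': 244.17953167753996, 'k1': 0.03470597608298939, 'rvec': array([ 2.22409044, -2.19124075,  0.08708344]), 'tvec': array([-0.04766152,  0.57423404,  1.50114896])}
wrist {'vertical_fov': 70.09260716382997, 'cx': 320.87361524932766, 'cy': 242.02563285204306, 'k1': 0.009579255877032905, 'hand_eye': array([[ 1.57017894e-04, -9.59979456e-01, -2.80070384e-01,
         7.72136756e-02],
       [ 9.99999984e-01,  1.27095161e-04,  1.25001249e-04,
         1.55594767e-03],
       [-8.44030408e-05, -2.80070400e-01,  9.59979460e-01,
        -1.61955775e-01],
       [ 0.00000000e+00,  0.00000000e+00,  0.00000000e+00,
         1.00000000e+00]])}
{'time': 0.0, 'joint_positions': array([-1.25691867,  0.32187298, -0.07008125,  1.45168991,  0.02259111,
        1.37077229, -0.05692518]), 'qd': array([ 1.37108602e-03,  1.22657313e-04,  5.10120799e-04, -1.06523107e-03,
        2.30231577e-04, -1.62452656e-03, -2.55682136e-05]), 'joint_torque': array([-3.92361089e-04, -4.91282845e+01, -4.04031146e-01, -3.12536752e+01,
       -6.39715372e-02,  4.37125191e-02,  1.63965565e-04]), 'position': array([0.19183297, 0.6204674 , 0.22142153]), 'tool_rot': array([-4.69096845e-01, -3.10616600e+00,  3.05497296e-03]), 'ft_force': array([-0.0545122 ,  0.02122521,  0.15464462]), 'torque': array([-0.08045642,  0.01660241,  0.01990925]), 'grip_force': 0.0, 'grip_width': 0.9997898295084497}
```

View pics/s0.png

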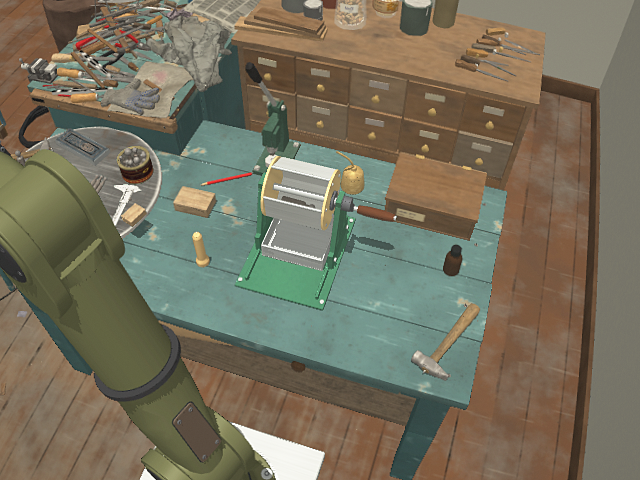

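View pics/t0.png

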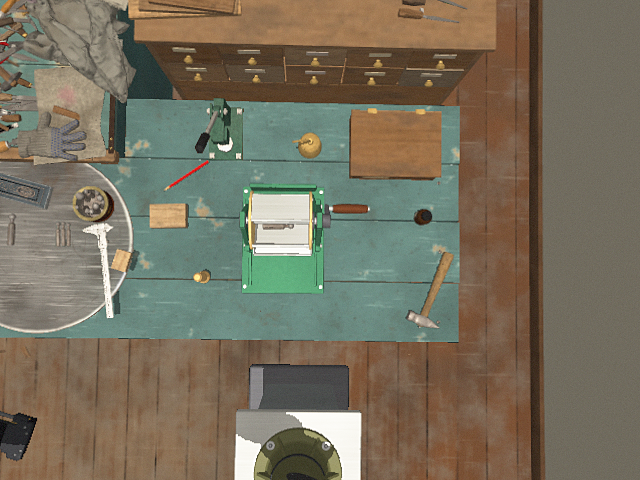

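The scene shows the pusher at about (201,250), the stand's front at (240,285)–(322,305), the tray at (298,245) and the grip at (377,213). In the top view the pusher is at (202,277), the front plate corners at (241,293) and (324,293), and the grip at (350,209). Next I'll measure these with colour masks.

```bash
cat > m.py <<'E'
from h import *
def blob(im,lo,hi,box):
    x0,y0,x1,y1=box; hsv=cv2.cvtColor(im,cv2.COLOR_BGR2HSV)[y0:y1,x0:x1]
    k=cv2.inRange(hsv,np.array(lo),np.array(hi)); n,l,s,c=cv2.connectedComponentsWithStats(k)
    i=1+np.argmax(s[1:,4]); p=np.argwhere(l==i)[:,::-1]+[x0,y0]; return p.astype(np.float32)
E
python3 - <<'E'
from m import *
t=cv2.imread('pics/t0.png');s=cv2.imread('pics/s0.png')
for im,pts in ((t,[(202,277),(280,280),(350,209),(327,213)]),(s,[(201,250),(280,280),(377,213)])):
    h=cv2.cvtColor(im,cv2.COLOR_BGR2HSV); print([tuple(h[v,u]) for u,v in pts], h[300,150],h[230,225])
g=blob(t,(60,140,40),(85,255,255),(230,175,340,300)); r=cv2.minAreaRect(g); print('green',len(g),r)
b=g[g[:,1]>270]; print('front bbox',b.min(0),b.max(0))
for v in (265,275,285,290): q=g[g[:,1]==v]; print(v,q[:,0].min(),q[:,0].max(), onz('top',q[:,0].min()-.5,v,.008),onz('top',q[:,0].max()+.5,v,.008))
for u in (255,280,310): q=g[g[:,0]==u]; print(u,q[:,1].max(),onz('top',u,q[:,1].max()+.5,.008))
p=blob(t,(8,70,120),(28,255,255),(185,260,220,295)); print('push top',len(p),p.min(0),p.max(0))
p=blob(s,(8,70,120),(28,255,255),(180,220,220,275)); print('push scene',len(p),p.min(0),p.max(0))
k=blob(t,(0,90,20),(15,255,140),(325,195,380,222)); print('grip top',len(k),cv2.minAreaRect(k))
k=blob(s,(0,90,20),(15,255,140),(350,200,400,225)); print('grip scene',len(k),cv2.minAreaRect(k))
a=cv2.resize(t[170:300,185:385],None,fx=4,fy=4,interpolation=cv2.INTER_CUBIC)
cv2.imwrite('pics/ct.png',a)
E
```

```text
[(np.uint8(18), np.uint8(130), np.uint8(120)), (np.uint8(72), np.uint8(117), np.uint8(175)), (np.uint8(10), np.uint8(169), np.uint8(136)), (np.uint8(0), np.uint8(14), np.uint8(73))] [ 84  52 141] [ 82  65 130]
[(np.uint8(18), np.uint8(115), np.uint8(162)), (np.uint8(72), np.uint8(105), np.uint8(163)), (np.uint8(10), np.uint8(140), np.uint8(133))] [ 82  59 150] [ 80  49 145]
green 10 ((247.0, 233.5), (9.0, 0.0), -90.0)Traceback (most recent call last):
  File "<stdin>", line 6, in <module>
    return umr_minimum(a, axis, None, out, keepdims, initial, where)
ValueError: zero-size array to reduction operation minimum which has no identity
```

```bash
python3 - <<'E'
from m import *
t=cv2.imread('pics/t0.png');s=cv2.imread('pics/s0.png')
g=blob(t,(60,85,40),(80,255,255),(230,175,340,300)); print('green',len(g))
for v in (262,270,278,285,290): q=g[g[:,1]==v]; print(v,q[:,0].min(),q[:,0].max(), onz('top',q[:,0].min()-.5,v,.008),onz('top',q[:,0].max()+.5,v,.008))
for u in (255,280,310): q=g[g[:,0]==u]; print(u,q[:,1].max(),onz('top',u,q[:,1].max()+.5,.008))
p=blob(t,(12,85,100),(28,255,255),(185,260,220,295)); print('push top',len(p),p.min(0),p.max(0))
p=blob(s,(12,85,100),(28,255,255),(180,220,220,275)); print('push scene',len(p),p.min(0),p.max(0))
k=blob(t,(0,90,20),(15,255,160),(325,195,380,222)); print('grip top',len(k),cv2.minAreaRect(k))
k=blob(s,(0,90,20),(15,255,160),(350,200,400,225)); print('grip scene',len(k),cv2.minAreaRect(k))
# green corners in scene
g=blob(s,(60,85,40),(80,255,255),(225,240,345,315)); print('scene green: left',g[g[:,0].argmin()],'bottom',g[g[:,1].argmax()])
a=cv2.resize(t[170:300,185:385],None,fx=4,fy=4,interpolation=cv2.INTER_CUBIC)
cv2.imwrite('pics/ct.png',a)
b=cv2.resize(s[150:315,180:400],None,fx=3.6,fy=3.6,interpolation=cv2.INTER_CUBIC); cv2.imwrite('pics/cs.png',b)
E
```

```text
green 4686
262 242.0 323.0 [0.52650807 0.15043417 0.008     ] [ 0.52959442 -0.06020613  0.008     ]
270 242.0 323.0 [0.5059967  0.15000309 0.008     ] [ 0.50899298 -0.06048324  0.008     ]
278 242.0 323.0 [0.48551666 0.14957027 0.008     ] [ 0.4884231  -0.06075967  0.008     ]
285 242.0 323.0 [0.46762287 0.14919013 0.008     ] [ 0.47045091 -0.06100098  0.008     ]
290 242.0 323.0 [0.45485686 0.1489178  0.008     ] [ 0.45762901 -0.06117302  0.008     ]
255 292.0 [0.44891739 0.11433849 0.008     ]
280 293.0 [0.44718751 0.05035748 0.008     ]
310 293.0 [ 0.44819825 -0.02659239  0.008     ]
push top 157 [193. 271.] [209. 282.]
push scene 341 [192. 232.] [209. 266.]
grip top 287 ((350.0, 208.0), (8.0, 34.0), 90.0)
grip scene 424 ((378.0, 211.0), (22.0, 42.0), 90.0)
scene green: left [235. 283.] bottom [320. 309.]
```

View pics/ct.png

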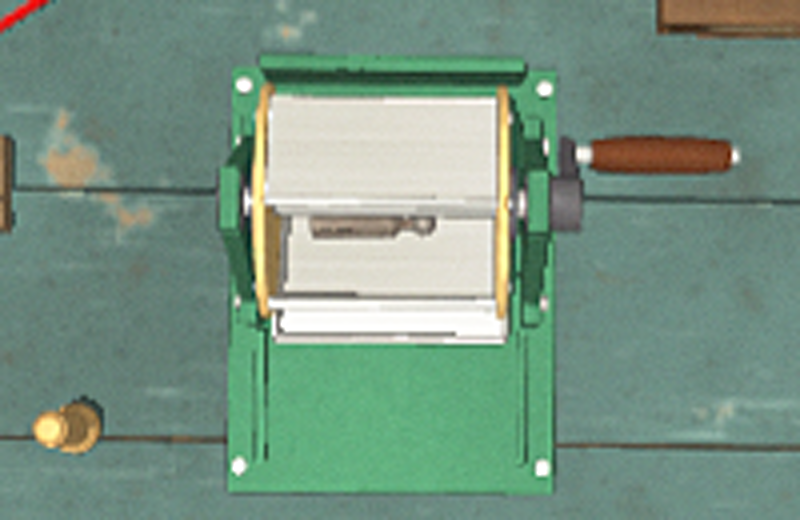

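View pics/cs.png

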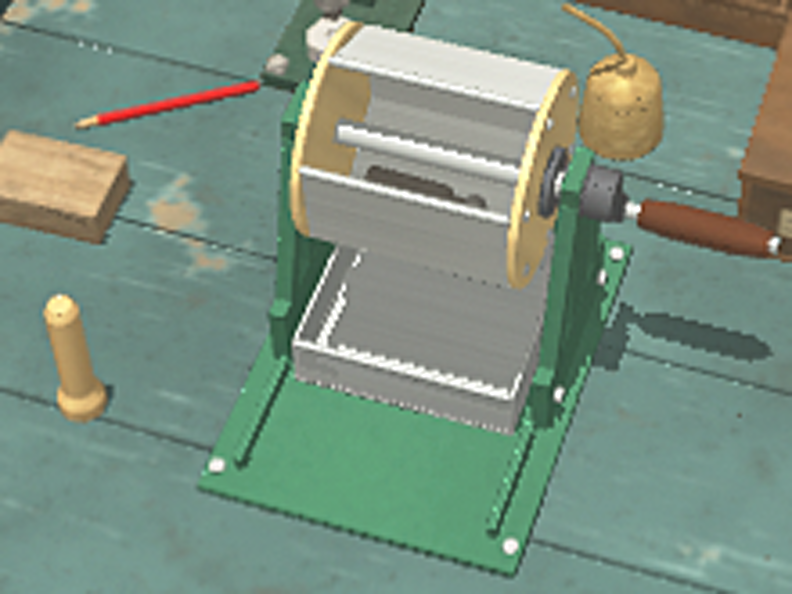

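Crops: plate corners in the top crop are at (229,492), (553,493), (556,72) and (233,68). The tray's front rim runs from (275,343) to (506,343), the pusher's top is at (47,430) and its foot at (80,427). The crank is slightly behind the hub and below it, so the drum is at about -0.5.

```bash
python3 - <<'E'
from m import *
T=lambda u,v:(185+(u+.5)/4-.5,170+(v+.5)/4-.5)
S=lambda u,v:(180+(u+.5)/3.6-.5,150+(v+.5)/3.6-.5)
def tri(a,b):
    o1,d1=ray('top',*a);o2,d2=ray('scene',*b)
    k=np.linalg.lstsq(np.c_[d1,-d2],o2-o1,rcond=None)[0]; p,q=o1+k[0]*d1,o2+k[1]*d2; return ((p+q)/2).round(4),np.linalg.norm(p-q).round(4)
loc=np.array([[-.172,.105],[-.172,-.105],[.103,-.105],[.103,.105]])
W=np.array([onz('top',*T(*c),.008)[:2] for c in ((229,492),(553,493),(556,72),(233,68))]); print(W.round(4))
a,b=loc-loc.mean(0),W-W.mean(0); th=np.arctan2((a[:,0]*b[:,1]-a[:,1]*b[:,0]).sum(),(a*b).sum())
Rm=np.array([[np.cos(th),-np.sin(th)],[np.sin(th),np.cos(th)]]); o=W.mean(0)-Rm@loc.mean(0); print('cradle',o,th,'res',(loc@Rm.T+o-W).round(4).tolist())
for nm,c in (('fl',(199,487)),('fr',(515,574))): print('scene',nm,onz('scene',*S(*c),.008).round(4))
for c in ((275,343),(506,343)):
    w=onz('top',*T(*c),.048)[:2]; print('tray rim',w, Rm.T@(w-o))
for c in ((294,344),(514,397)):
    w=onz('scene',*S(*c),.048)[:2]; print('tray rim sc',w, Rm.T@(w-o))
print('push top',tri(T(47,430),S(60,305)), onz('top',*T(47,430),.104),onz('scene',*S(60,305),.104))
print('push foot top', onz('top',*T(79,426),.008),onz('scene',*S(80,403),.008))
g,e=tri((350,208),S(704,228)); print('grip',g,e)
l=Rm.T@(g[:2]-o); print('grip cradle',l,g[2], 'angle',np.arctan2(-l[0],-(g[2]-.172)))
gw=o+Rm@[0.029,-.163]; print('pred drum -.5',gw, proj('top',[*gw,.172-.06*np.cos(.5)]),proj('scene',[*gw,.172-.06*np.cos(.5)]))
E
```

```text
[[ 0.4482  0.1478]
 [ 0.4502 -0.0597]
 [ 0.7225 -0.0579]
 [ 0.7212  0.1509]]
cradle [0.62003793 0.04556848] 0.008507509477412956 res [[-0.001, 0.0013], [-0.0013, -0.0012], [0.0014, -0.0006], [0.0009, 0.0006]]
scene fl [0.4498 0.146  0.008 ]
scene fr [ 0.452  -0.0619  0.008 ]
tray rim [0.54269183 0.11724266] [-0.07673354  0.0723296 ]
tray rim [ 0.5448596  -0.02729915] [-0.07579552 -0.07222542]
tray rim sc [0.54664237 0.1164548 ] [-0.07278984  0.07150816]
tray rim sc [ 0.55128412 -0.02895586] [-0.06938534 -0.07393672]
push top (array([0.4875, 0.2456, 0.1079]), np.float64(0.0033)) [0.48678524 0.24779393 0.104     ] [0.49055051 0.24581386 0.104     ]
push foot top [0.48903403 0.24420291 0.008     ] [0.4852563  0.24457119 0.008     ]
grip [ 0.657  -0.1172  0.126 ] 0.0001
grip cradle [ 0.035576   -0.16307704] 0.126 angle -0.6583041792861821
pred drum -.5 [ 0.65042359 -0.11717891] [349.7359851  211.04187984] [374.1623444  217.04428313]
```

```bash
cat >> h.py <<'E'
def rel(P,yawx=None):
    """shift in tool axes from present pose to world TCP P; turn so that tool x has world heading yawx"""
    st=ctrl.get_state(); T=R.from_rotvec(st['tool_rot']).as_matrix()
    d=T.T@(np.array(P)-st['position']); a=0
    if yawx is not None: a=-((yawx-np.arctan2(T[1,0],T[0,0])+np.pi)%(2*np.pi)-np.pi)
    print('rel',d.round(4),'turn',round(a,3),'at',np.array(st['position']).round(4),'t',round(st['time'],2)); return d
E
python3 -c "
from h import *
rel([.488,.245,.223],np.pi+.009)"
```

```text
rel [-0.3938 -0.2713 -0.0009] turn -0.309 at [0.1918 0.6205 0.2216] t 0.1
```

The rows are not in the units I measure in: shifts go in mm and turns go in units of 0.05 rad. I convert before sending: -0.394 m is -394, -0.375 m is -375, -0.05 rad is -1.

>>> {"fn": "inch_along", "kwargs": {"motion": {"segments": [[-20, -14, 0, -0.4, 1], [-60, -41, 0, -1, 1], [-100, -69, 0, -1.6, 1], [-140, -96, 0, -2.2, 1], [-180, -124, 0, -3, 1], [-220, -152, 0, -3.6, 1], [-260, -179, 0, -4.2, 1], [-300, -207, 0, -4.8, 1], [-340, -234, 0, -5.4, 1], [-375, -259, 0, -6, 1], [-394, -271, 0, -6.18, 1], [-394, -271, 0, -6.18, 1], [-394, -271, 0, -6.18, 1]]}}}

```text
time: 1.4
position: [0.488, 0.2459, 0.2221]
tool_rot: [0.013, -3.14, -0.0]
ft_force: [-0.0, 1.2, -0.1]
grip_width: 0.999
grip_force: 0.0
```

```bash
python3 - <<'E'
from m import *
st=ctrl.get_state(); im=snap('wrist','w1.png'); print(st['position'],st['tool_rot'])
E
```

```text
[0.48796005 0.24590557 0.22214159] [ 1.31194372e-02 -3.14046773e+00 -4.19789218e-04]
```

View pics/w1.png

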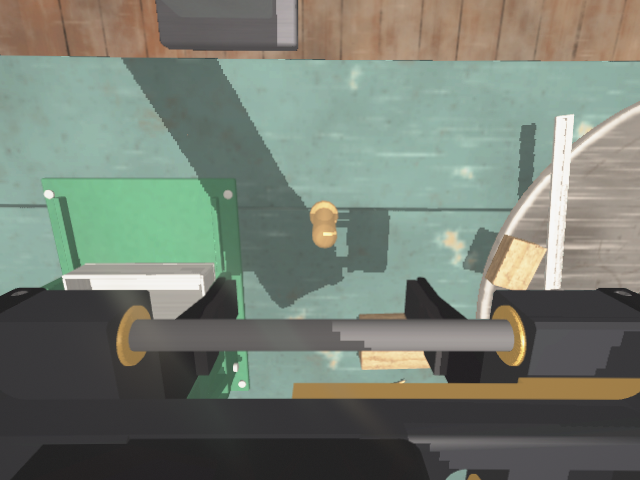

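The wrist view shows the pusher's foot at (324,214) and its top at (324,236). The tray's front rim is at about v=265–275, u=65–215.

```bash
python3 - <<'E'
from m import *
st=ctrl.get_state(); im=cv2.imread('pics/w1.png')
p=blob(im,(10,110,70),(28,255,255),(300,190,350,260)); print(len(p),p.min(0),p.max(0))
f=p[p[:,1]<218]; u0,u1=f[:,0].min(),f[:,0].max()
print('foot', onz('wrist',(u0+u1)/2,215,.010,st), onz('wrist',324,f[:,1].min(),.012,st)+[.016,0,0], u0,u1)
t=p[p[:,1]>225]; print('top',t.min(0),t.max(0),onz('wrist',(t[:,0].min()+t[:,0].max())/2,t[:,1].max()-11,.100,st), onz('wrist',324,t[:,1].max(),.095,st)-[.011,0,0])
o=np.array([.6207,.0455]);th=.0087;Rm=np.array([[np.cos(th),-np.sin(th)],[np.sin(th),np.cos(th)]])
for c in ((45,180),(236,178)): w=onz('wrist',*c,.008,st)[:2]; print('plate',Rm.T@(w-o))
for v in range(260,280): print(v,im[v,140].tolist(),(Rm.T@(onz('wrist',140,v,.048,st)[:2]-o)).round(4))
rel([.4875,.2455,.061])
E
```

```text
704 [311. 208.] [336. 246.]
foot [0.4882181  0.25159097 0.01      ] [0.49595531 0.25201927 0.012     ] 311.0 336.0
top [313. 226.] [335. 246.] [0.48711257 0.25130283 0.1       ] [0.48751034 0.25150051 0.095     ]
plate [-0.16799776 -0.0939014 ]
plate [-0.17092266  0.1121509 ]
260 [148, 193, 126] [-0.0906  0.017 ]
261 [148, 194, 126] [-0.0895  0.0168]
262 [141, 175, 131] [-0.0884  0.0167]
263 [154, 163, 165] [-0.0873  0.0165]
264 [169, 176, 182] [-0.0862  0.0163]
265 [148, 155, 159] [-0.0851  0.0162]
266 [150, 156, 160] [-0.084  0.016]
267 [150, 156, 162] [-0.0829  0.0159]
268 [149, 157, 162] [-0.0818  0.0157]
269 [151, 159, 163] [-0.0807  0.0155]
270 [154, 159, 163] [-0.0796  0.0154]
271 [153, 159, 162] [-0.0785  0.0152]
272 [148, 154, 158] [-0.0774  0.0151]
273 [145, 152, 155] [-0.0762  0.0149]
274 [186, 196, 202] [-0.0751  0.0147]
275 [231, 236, 239] [-0.074   0.0146]
276 [239, 243, 244] [-0.0729  0.0144]
277 [238, 242, 243] [-0.0717  0.0143]
278 [235, 240, 242] [-0.0706  0.0141]
279 [240, 243, 244] [-0.0695  0.0139]
rel [-0.0003 -0.0015  0.1612] turn 0 at [0.4874 0.2469 0.2222] t 1.45
```

To row units: 0.161 m is 161, 0.145 m is 145.

>>> {"fn": "inch_along", "kwargs": {"motion": {"segments": [[0, 1, 30, 0, 1], [0, 1, 70, 0, 1], [0, 1, 110, 0, 1], [0, 1, 145, 0, 1], [0, 1, 161, 0, 1], [0, 1, 161, 0, 1], [0, 1, 161, 0, 0.2], [0, 1, 161, 0, 0.1], [0, 1, 161, 0, 0], [0, 1, 161, 0, 0], [0, 1, 161, 0, 0], [0, 1, 161, 0, 0], [0, 1, 161, 0, 0]]}, "grip_n": 4}}

```text
time: 2.75
position: [0.4884, 0.2467, 0.0617]
tool_rot: [-0.014, 3.141, 0.0]
ft_force: [-0.0, 0.4, 1.4]
grip_width: 0.445
grip_force: 0.0
```

```bash
python3 - <<'E'
from h import *
s=ctrl.get_state(); print(s['grip_width'],s['grip_force'],s['ft_force'],s['position'])
E
```

```text
0.44545142532535326 0.0 [-0.02327449  0.36342086  1.39032682] [0.48844097 0.24673925 0.06169083]
```

>>> {"fn": "inch_along", "kwargs": {"motion": {"segments": [[0, 0, 0, 0, 0], [0, 0, 0, 0, 0], [0, 0, 0, 0, 0], [0, 0, 0, 0, 0], [0, 0, 0, 0, 0], [0, 0, 0, 0, 0]]}}}

```text
time: 3.35
position: [0.4884, 0.2467, 0.0615]
tool_rot: [0.014, -3.142, -0.0]
ft_force: [0.5, 0.5, -0.3]
grip_width: 0.247
grip_force: 4.0
```

To row units: 0.067 m is 67, 0.061 m is 61.

>>> {"fn": "inch_along", "kwargs": {"motion": {"segments": [[7, 0, -0.5, 0, 0], [14, 0, -1, 0, 0], [21, 0, -1, 0, 0], [28, 0, 0, 0, 0], [35, 0, 1.5, 0, 0], [42, 0, 3.5, 0, 0], [49, 0, 6, 0, 0], [55, 0, 9, 0, 0], [61, 0, 12.5, 0, 0], [67, 0, 17, 0, 0], [67, 0, 17, 0, 0]]}, "grip_n": 4}}

```text
time: 4.45
position: [0.4198, 0.2465, 0.0441]
tool_rot: [0.016, -3.14, -0.0]
ft_force: [-1.9, 1.0, 3.2]
grip_width: 0.25
grip_force: 4.0
```

```bash
python3 - <<'E'
from h import *
s=snap('scene','s2.png'); cv2.imwrite('pics/s2c.png',cv2.resize(s[190:310,130:290],None,fx=4,fy=4,interpolation=cv2.INTER_CUBIC))
E
```

```text
(no output)
```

View pics/s2c.png

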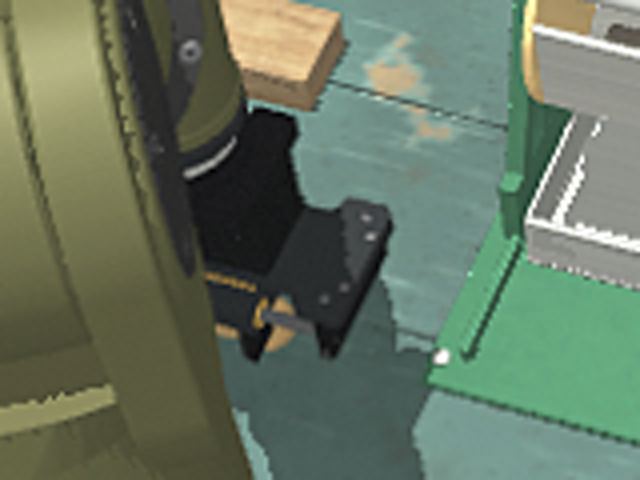

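The crop shows the pusher between the fingers with its foot near (285,320), partly hidden. I'll firm the grip, lift, and check with the wrist camera.

To row units: -0.05 m is -50, -0.02 m is -20.

>>> {"fn": "inch_along", "kwargs": {"motion": {"segments": [[0, 0, 0, 0, 0], [0, 0, 0, 0, 0], [0, 0, 0, 0, 0], [0, 0, -20, 0, 0], [0, 0, -50, 0, 0], [0, 0, -50, 0, 0], [0, 0, -50, 0, 0]]}, "grip_n": 50}}

```text
time: 5.2
position: [0.4217, 0.2457, 0.0944]
tool_rot: [-0.014, 3.141, -0.0]
ft_force: [-0.7, 0.5, -0.9]
grip_width: 0.237
grip_force: 50.0
```

```bash
python3 - <<'E'
from m import *
st=ctrl.get_state(); im=snap('wrist','w3.png'); cv2.imwrite('pics/w3c.png',im[150:400,170:470])
E
```

```text
(no output)
```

View pics/w3c.png

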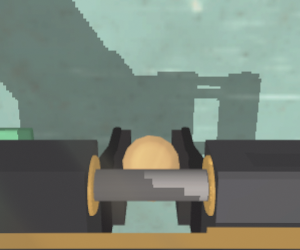

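To row units: -0.2 m is -200, -0.195 m is -195.

>>> {"fn": "inch_along", "kwargs": {"motion": {"segments": [[0, -20, -10, 0, 0], [-5, -60, -20, 0, 0], [-10, -100, -30, 0, 0], [-15, -140, -30, 0, 0], [-20, -175, -30, 0, 0], [-20, -195, -30, 0, 0], [-20, -200, -30, 0, 0], [-20, -200, -30, 0, 0]]}}}

```text
time: 6.05
position: [0.4425, 0.0461, 0.1236]
tool_rot: [0.012, -3.14, 0.0]
ft_force: [0.3, 1.8, -1.2]
grip_width: 0.237
grip_force: 50.0
```

```bash
python3 - <<'E'
from m import *
st=ctrl.get_state(); s=snap('scene','s4.png');t=snap('top','t4.png'); print(st['position'])
p=np.array(st['position']); u,v=proj('scene',p).astype(int); u2,v2=proj('top',p).astype(int); print(u,v,u2,v2)
a=cv2.resize(s[v-60:v+60,u-60:u+60],(480,480),interpolation=cv2.INTER_CUBIC)
w=cv2.imread('pics/w3.png'); q=blob(w,(10,60,70),(28,255,255),(280,270,360,345))
for vv in (290,295,300,305,310,315): r=q[q[:,1]==vv]; print(vv,len(r),r[:,0].min(),r[:,0].max())
print('top row',q.min(0))
cv2.imwrite('pics/c4.png',a)
E
```

```text
[0.44252883 0.04605039 0.12358997]
272 269 280 297
290 31 305.0 335.0
295 44 299.0 342.0
300 50 296.0 345.0
305 55 294.0 348.0
310 57 292.0 348.0
315 58 292.0 349.0
top row [292. 285.]
```

View pics/c4.png

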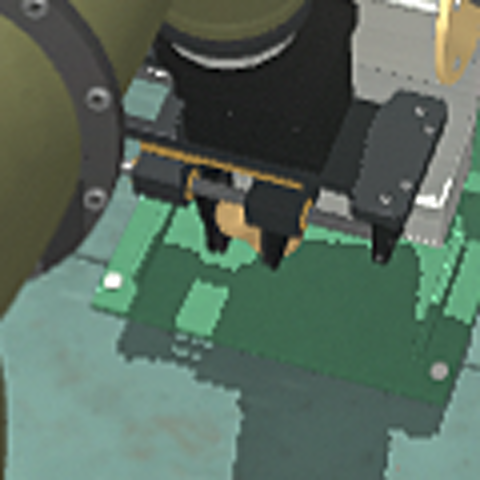

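The crop shows the stick tilted, with its top near (228,215) and the far edge of the foot near (298,240), towards the tray. I'll compute the tilt numerically.

```bash
python3 - <<'E'
from m import *
s=cv2.imread('pics/s4.png');t=cv2.imread('pics/t4.png')
def allm(im,box):
    x0,y0,x1,y1=box; k=cv2.inRange(cv2.cvtColor(im,cv2.COLOR_BGR2HSV)[y0:y1,x0:x1],(9,80,70),(25,255,255)); n,l,st,c=cv2.connectedComponentsWithStats(k)
    for i in range(1,n):
        if st[i,4]>5: print(st[i][:4]+[x0,y0,0,0],st[i,4],c[i]+[x0,y0])
print('scene');allm(s,(255,255,300,280)); print('top');allm(t,(255,240,310,300))
P=np.array([.4425,.0461,.1236])
for L in (80,70):
  for ph in (20,30,40,50):
    f=np.radians(ph);ax=np.array([-np.sin(f),0,np.cos(f)]);g=P+[0,0,.019]; c=g-L/1e3*ax; e1=np.array([np.cos(f),0,np.sin(f)])
    a=np.linspace(0,2*np.pi,40); ring=np.array([c+h*ax+.016*(np.cos(q)*e1+np.sin(q)*np.array([0,1,0])) for q in a for h in (0,.012)])
    u=np.array([proj('scene',r) for r in ring]); w=np.array([proj('top',r) for r in ring]); print(L,ph,'scene foot max u,v',u.max(0).round(1),'min',u.min(0).round(1),'top',w.min(0).round(1),w.max(0).round(1),'dome',proj('scene',c+.095*ax).round(1),'lowest z',ring[:,2].min().round(3),'front x',(ring[:,0].max()-P[0]).round(3))
E
```

```text
scene
[258 255   3   4] 8 [258.75 256.75]
[287 258   3   9] 14 [287.85714286 261.92857143]
[266 259  11  13] 76 [270.68421053 264.47368421]
[283 268   4   5] 12 [284.5        269.66666667]
top
[309 240   1   9] 9 [309. 244.]
[275 277  10   6] 42 [279.9047619  279.21428571]
80 20 scene foot max u,v [285.6 281.9] min [270.1 266.1] top [274.4 279. ] [287.6 292.9] dome [271.  262.4] lowest z 0.062 front x 0.042
80 30 scene foot max u,v [287.4 276. ] min [271.8 260.7] top [274.4 274.3] [287.6 288.1] dome [270.6 263.6] lowest z 0.065 front x 0.054
80 40 scene foot max u,v [289.  270.1] min [273.3 255.1] top [274.3 270.2] [287.6 283.5] dome [270.3 264.9] lowest z 0.071 front x 0.064
80 50 scene foot max u,v [290.3 264.7] min [274.5 249.1] top [274.2 266.9] [287.6 279.2] dome [270.  266.1] lowest z 0.079 front x 0.072
70 20 scene foot max u,v [284.9 280.7] min [269.3 264.8] top [274.2 280.4] [287.5 294.4] dome [270.2 261. ] lowest z 0.071 front x 0.039
70 30 scene foot max u,v [286.5 275.5] min [270.8 260.1] top [274.2 276.3] [287.5 290.2] dome [269.5 263.1] lowest z 0.074 front x 0.049
70 40 scene foot max u,v [287.9 270.4] min [272.1 255.3] top [274.1 272.9] [287.5 286.2] dome [268.9 265.2] lowest z 0.079 front x 0.057
70 50 scene foot max u,v [289.  265.8] min [273.1 250. ] top [274.1 270.1] [287.5 282.4] dome [268.5 267.2] lowest z 0.085 front x 0.064
```

```bash
python3 - <<'E'
from m import *
t=cv2.imread('pics/t0.png');s=cv2.imread('pics/s0.png')
for u in (375,395,420):
    c=[t[v,u].tolist() for v in range(160,186,2)]; print(u,c)
for u in (410,440): print('scene',u,[(v,s[v,u].tolist()) for v in range(196,244,3)])
for z in (0,.05): print(onz('top',395,179,z).round(4),onz('top',395,170,z).round(4))
print('bottle',onz('top',423,216,.08).round(3)); print('q',ctrl.get_state()['joint_positions'].round(2))
print(onz('scene',385,214,0),onz('scene',475,238,0))
E
```

```text
375 [[76, 111, 156], [74, 110, 154], [73, 107, 149], [72, 108, 143], [71, 103, 140], [67, 99, 135], [71, 101, 138], [77, 110, 151], [68, 94, 119], [53, 78, 104], [126, 133, 97], [124, 133, 103], [132, 142, 113]]
395 [[71, 109, 155], [68, 106, 146], [79, 109, 145], [82, 113, 147], [73, 101, 140], [68, 99, 130], [70, 99, 137], [80, 111, 151], [64, 89, 122], [33, 51, 79], [130, 140, 103], [122, 132, 105], [111, 122, 98]]
420 [[74, 114, 160], [76, 118, 163], [65, 105, 153], [72, 108, 148], [60, 98, 135], [70, 105, 140], [74, 108, 148], [80, 111, 150], [65, 95, 130], [33, 44, 67], [89, 103, 98], [133, 141, 106], [131, 141, 108]]
scene 410 [(196, [82, 112, 143]), (199, [80, 109, 138]), (202, [86, 115, 147]), (205, [56, 79, 103]), (208, [61, 77, 95]), (211, [96, 126, 141]), (214, [103, 127, 139]), (217, [107, 140, 154]), (220, [56, 74, 94]), (223, [59, 76, 93]), (226, [136, 144, 106]), (229, [135, 144, 114]), (232, [127, 136, 107]), (235, [131, 139, 111]), (238, [128, 137, 110]), (241, [137, 148, 116])]
scene 440 [(196, [84, 121, 161]), (199, [82, 116, 151]), (202, [83, 112, 142]), (205, [80, 109, 139]), (208, [80, 113, 145]), (211, [63, 88, 116]), (214, [57, 72, 85]), (217, [55, 75, 93]), (220, [59, 78, 98]), (223, [53, 73, 90]), (226, [56, 75, 94]), (229, [59, 77, 95]), (232, [68, 95, 126]), (235, [137, 146, 114]), (238, [132, 141, 110]), (241, [131, 141, 110])]
[ 0.7497 -0.2448  0.    ] [ 0.7734 -0.2446  0.    ]
[ 0.7414 -0.2368  0.05  ] [ 0.7643 -0.2366  0.05  ]
bottle [ 0.645 -0.302  0.08 ]
q [-0.57 -0.05  0.4   2.07  0.02  1.12  1.4 ]
[ 0.76840735 -0.12522498  0.        ] [ 0.76500521 -0.35509397  0.        ]
```

The rows are not in the units I measure in: shifts go in mm and turns go in units of 0.05 rad. I convert before sending: -0.308 m is -308, -0.3 m is -300.

>>> {"fn": "inch_along", "kwargs": {"motion": {"segments": [[0, -20, -10, 0, 0], [0, -60, -30, 0, 0], [-10, -100, -40, 0, 0], [-20, -140, -40, 0, 0], [-30, -180, -40, 0, 0], [-40, -220, -40, 0, 0], [-60, -255, -40, 0, 0], [-90, -280, -40, 0, 0], [-120, -300, -40, 0, 0], [-150, -308, -30, 0, 0], [-180, -308, -10, 0, 0], [-210, -308, 20, 0, 0], [-225, -308, 50, 0, 0], [-230, -308, 70, 0, 0], [-230, -308, 70, 0, 0], [-230, -308, 70, 0, 0]]}}}

```text
time: 7.75
position: [0.6755, -0.2594, 0.0547]
tool_rot: [0.015, -3.141, -0.0]
ft_force: [-0.0, 0.2, -0.3]
grip_width: 0.234
grip_force: 50.0
```

```bash
python3 - <<'E'
from m import *
st=ctrl.get_state(); print(st['position'],st['ft_force'])
s=snap('scene','s5.png'); u,v=proj('scene',st['position']).astype(int); print(u,v)
cv2.imwrite('pics/c5.png',cv2.resize(s[v-70:v+50,u-80:u+80],None,fx=4,fy=4,interpolation=cv2.INTER_CUBIC))
E
```

```text
[ 0.67547834 -0.25937717  0.05469273] [-0.02523139  0.24575981 -0.34030233]
433 242
```

View pics/c5.png

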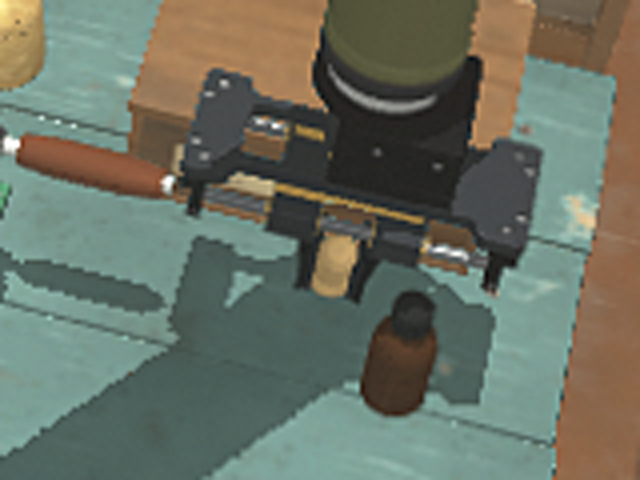

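The crop shows the stick leaning toward the robot at about (335,265), with the bottle and crank clear. Now I'll nudge the foot against the fixed box face with a light grip, to bring the stick upright again.

To row units: -0.033 m is -33, -0.03 m is -30.

>>> {"fn": "inch_along", "kwargs": {"motion": {"segments": [[0, 0, 0, 0, 0], [0, 0, 0, 0, 0], [-10, 0, 0, 0, 0], [-20, 0, 0, 0, 0], [-25, 0, 1, 0, 0], [-30, 0, 1, 0, 0], [-33, 0, 1, 0, 0]]}, "grip_n": 6}}

```text
time: 8.5
position: [0.7087, -0.2594, 0.0531]
tool_rot: [0.014, -3.14, -0.0]
ft_force: [-2.5, -0.2, 0.3]
grip_width: 0.251
grip_force: 6.0
```

>>> {"fn": "inch_along", "kwargs": {"motion": {"segments": [[-4, 0, 0, 0, 0], [-8, 0, -1, 0, 0], [-12, 0, -1, 0, 0], [-15, 0, -1, 0, 0], [-15, 0, -1, 0, 0]]}}}

```text
time: 9.0
position: [0.7248, -0.259, 0.0545]
tool_rot: [-0.015, 3.141, -0.0]
ft_force: [-1.4, 0.3, -1.3]
grip_width: 0.248
grip_force: 6.0
```

>>> {"fn": "inch_along", "kwargs": {"motion": {"segments": [[-4, 0, 0, 0, 0], [-8, 0, 0, 0, 0], [-12, 0, 0, 0, 0], [-12, 0, 0, 0, 0]]}}}

```text
time: 9.4
position: [0.7329, -0.259, 0.0545]
tool_rot: [0.012, -3.134, -0.003]
ft_force: [-11.0, 3.6, 5.1]
grip_width: 0.249
grip_force: 13.2
```

To row units: 0.006 m is 6, 0.003 m is 3.

>>> {"fn": "inch_along", "kwargs": {"motion": {"segments": [[3, 0, 0, 0, 0], [6, 0, 0, 0, 0], [6, 0, 0, 0, 0]]}}}

```text
time: 9.7
position: [0.7307, -0.2588, 0.0547]
tool_rot: [-0.015, 3.14, 0.0]
ft_force: [0.2, 0.3, -1.6]
grip_width: 0.252
grip_force: 6.0
```

```bash
cat > dome.py <<'E'
from m import *
st=ctrl.get_state(); w=snap('wrist','wd.png'); q=blob(w,(10,60,70),(28,255,255),(280,255,360,345))
print(st['position'].round(4),st['ft_force'].round(1),'top row',q.min(0),[(int(v),int((q[:,1]==v).sum())) for v in range(275,345,6)])
m=imaging.camera_model('wrist');f=cam('wrist')[1]; H=np.array(m['hand_eye'])
def pr(p): 
    c=H[:3,:3].T@(np.array(p)-H[:3,3]); return c[1]/c[2]*f+m['cy'], .011/c[2]*f
for L in (60,65,70,80,90):
    print(L,[(ph,*[round(float(x),1) for x in (lambda v,r:(v-r,2*r))(*pr([(95-L)/1e3*np.sin(np.radians(ph)),0,-.019-(95-L)/1e3*np.cos(np.radians(ph))]))]) for ph in (-10,0,10,20,30,40,50)])
E
python3 dome.py
```

```text
[ 0.7307 -0.2588  0.0547] [ 0.2  0.3 -1.6] top row [295. 255.] [(275, 51), (281, 43), (287, 41), (293, 43), (299, 46), (305, 48), (311, 50), (317, 52), (323, 0), (329, 0), (335, 0), (341, 0)]
60 [(-10, 344.4, 59.1), (0, 330.7, 60.2), (10, 315.0, 60.7), (20, 298.2, 60.8), (30, 281.3, 60.4), (40, 265.0, 59.4), (50, 250.4, 58.1)]
65 [(-10, 335.2, 57.1), (0, 323.7, 57.9), (10, 310.7, 58.4), (20, 296.9, 58.5), (30, 282.9, 58.1), (40, 269.5, 57.4), (50, 257.2, 56.3)]
70 [(-10, 326.6, 55.2), (0, 317.2, 55.9), (10, 306.8, 56.2), (20, 295.7, 56.3), (30, 284.5, 56.0), (40, 273.6, 55.4), (50, 263.7, 54.6)]
80 [(-10, 310.9, 51.8), (0, 305.6, 52.2), (10, 299.7, 52.3), (20, 293.5, 52.4), (30, 287.2, 52.2), (40, 281.1, 51.9), (50, 275.4, 51.5)]
90 [(-10, 297.1, 48.8), (0, 295.4, 48.9), (10, 293.6, 49.0), (20, 291.6, 49.0), (30, 289.7, 48.9), (40, 287.8, 48.8), (50, 285.9, 48.7)]
```

```bash
python3 - <<'E'
import cv2
w=cv2.imread('pics/wd.png');h=cv2.cvtColor(w,cv2.COLOR_BGR2HSV)
for v in range(225,330,4): print(v,[''.join('#' if 8<h[v,u,0]<26 and h[v,u,1]>60 and h[v,u,2]>70 else ('.' if h[v,u,2]>60 else ' ') for u in range(250,395,3))],w[v,320].tolist())
E
```

```text
225 ['.................................................'] [126, 134, 114]
229 ['.................................................'] [127, 134, 114]
233 ['.................................................'] [126, 134, 113]
237 ['.................................................'] [127, 134, 115]
241 ['.................................................'] [127, 134, 114]
245 ['.......................##........................'] [126, 160, 179]
249 ['...................##########....................'] [134, 193, 228]
253 ['..................############...................'] [140, 201, 234]
257 ['.................##############..................'] [139, 201, 233]
261 ['................################.................'] [129, 184, 221]
265 ['................################.................'] [129, 185, 222]
269 ['................#################................'] [130, 187, 223]
273 ['................#################................'] [130, 188, 224]
277 ['................################.................'] [131, 188, 225]
281 ['...........   ...############## ..   ............'] [131, 
[... 197 characters left out ...]
..   #####......'] [131, 189, 225]
297 ['......###    ... ###############...    ####......'] [131, 189, 225]
301 ['......##    ....################ ...    ###......'] [131, 188, 225]
305 ['....#.#..   ... ################ ...     ###.....'] [132, 188, 225]
309 ['...###.... .... ################ . ..     ###....'] [132, 189, 225]
313 ['...####.........#################....     ###....'] [134, 192, 227]
317 ['...####........##################....    #####...'] [140, 201, 233]
321 ['..###......................................###...'] [106, 108, 111]
325 ['..###......................................###...'] [112, 114, 117]
329 ['..###.......................................##...'] [116, 118, 122]
```

The wrist rows show the foot at v 245–279 and the stem below it at 280–320. That matches an upright stick gripped at about 65 mm. I'll set it down here, regrip it higher, and get the box height.

To row units: 0.011 m is 11, 0.009 m is 9.

>>> {"fn": "inch_along", "kwargs": {"motion": {"segments": [[0, 0, 3, 0, 0], [0, 0, 6, 0, 0], [0, 0, 9, 0, 0], [0, 0, 11, 0, 0], [0, 0, 11, 0, 0]]}, "grip_n": 4}}

```text
time: 10.25
position: [0.7314, -0.2589, 0.0447]
tool_rot: [-0.015, 3.139, -0.0]
ft_force: [1.5, 0.6, 3.7]
grip_width: 0.247
grip_force: 4.0
```

```bash
python3 - <<'E'
from h import *
for c,u,v in (('scene',440,210),('scene',410,204),('top',395,175),('scene',440,233.5),('scene',410,224.5),('top',395,179)):
    o,d=ray(c,u,v); p=o+d*(.752-o[0])/d[0]; print(c,u,v,p.round(4))
E
```

```text
scene 440 210 [ 0.752  -0.2547  0.0823]
scene 410 204 [ 0.752  -0.1827  0.0771]
top 395 175 [ 0.752  -0.2371  0.0476]
scene 440 233.5 [ 0.752  -0.2693 -0.0011]
scene 410 224.5 [ 0.752  -0.1926  0.0039]
top 395 179 [ 0.752  -0.247  -0.0138]
```

To row units: -0.02 m is -20, -0.028 m is -28.

>>> {"fn": "inch_along", "kwargs": {"motion": {"segments": [[0, 0, 0, 0, 0.3], [0, 0, 0, 0, 0.45], [0, 0, 0, 0, 0.5], [0, 0, -10, 0, 0.5], [0, 0, -20, 0, 0.5], [0, 0, -28, 0, 0.5], [0, 0, -28, 0, 0.5], [0, 0, -28, 0, 0.2], [0, 0, -28, 0, 0], [0, 0, -28, 0, 0], [0, 0, -28, 0, 0], [0, 0, -28, 0, 0], [0, 0, -28, 0, 0], [0, 0, -28, 0, 0]]}, "grip_n": 20}}

```text
time: 11.65
position: [0.7299, -0.259, 0.0712]
tool_rot: [0.015, -3.141, -0.0]
ft_force: [0.4, 0.1, -0.7]
grip_width: 0.241
grip_force: 20.0
```

```bash
python3 - <<'E'
from h import *
st=ctrl.get_state(); w=snap('wrist','we.png');h=cv2.cvtColor(w,cv2.COLOR_BGR2HSV)
for v in range(225,330,4): print(v,''.join('#' if 8<h[v,u,0]<26 and h[v,u,1]>60 and h[v,u,2]>70 else ('.' if h[v,u,2]>60 else ' ') for u in range(250,395,3)))
E
```

```text
225 .................................................
229 .................................................
233 .................................................
237 .......................###.......................
241 ....................#########....................
245 ..................############...................
249 .................##############..................
253 .................##############..................
257 .................###############.................
261 ................################.................
265 .................###############.................
269 .................##############..................
273 ..................#############..................
277 ..................############...................
281 ###########   ...#############...    ............
285 ###########   ...############## ..   .###########
289 ##.#######    .  ############## ...   ###########
293 ......####   ... ############## ...   #####......
297 ......###.   ... ############## ...    ###.......
301 ......##.    ..  ##############   .     ##.......
305 ....###..   ...  ##############. ...     #.#.....
309 ...####... ....  ############### .. .     ###....
313 ...####........ ################  ..     ####....
317 ...####.........################ ....    ####....
321 ...##......................................###...
325 ...##......................................###...
329 ..###......................................###...
```

To row units: 0.15 m is 150, 0.14 m is 140.

>>> {"fn": "inch_along", "kwargs": {"motion": {"segments": [[0, 0, -15, 0, 0], [20, 0, -30, 0, 0], [55, 0, -30, 0, 0], [90, 10, -30, 0, 0], [120, 40, -30, 0, 0], [140, 70, -30, 0, 0], [150, 90, -20, 0, 0], [150, 90, -8, 0, 0], [150, 90, 0, 0, 0], [150, 90, 1, 0, 0], [150, 90, 1, 0, 0]]}}}

```text
time: 12.8
position: [0.58, -0.1717, 0.0711]
tool_rot: [-0.012, 3.141, -0.001]
ft_force: [0.5, 0.6, 2.0]
grip_width: 0.244
grip_force: 20.0
```

>>> {"fn": "inch_along", "kwargs": {"motion": {"segments": [[0, 0, 0, 0, 0], [0, 0, 0, 0, 0], [8, 0, 0, 0, 0], [16, 0, 0, 0, 0], [24, 0, 0, 0, 0], [32, 0, 1, 0, 0], [40, 0, 3, 0, 0], [47, 0, 5, 0, 0], [55, 0, 8, 0, 0], [62, 0, 11, 0, 0], [68, 0, 15, 0, 0], [75, 0, 20, 0, 0], [75, 0, 20, 0, 0]]}, "grip_n": 3}}

```text
time: 14.1
position: [0.5025, -0.171, 0.0495]
tool_rot: [0.014, -3.139, -0.001]
ft_force: [-1.2, 0.0, -0.8]
grip_width: 0.247
grip_force: 3.0
```

>>> {"fn": "inch_along", "kwargs": {"motion": {"segments": [[0, 0, 0, 0, 0], [0, 0, 0, 0, 0], [0, 0, 0, 0, 0], [0, 0, -50, 0, 0], [0, 0, -70, 0, 0], [0, 0, -70, 0, 0]]}, "grip_n": 50}}

```text
time: 14.7
position: [0.507, -0.172, 0.1239]
tool_rot: [-0.015, 3.135, -0.001]
ft_force: [0.3, 0.0, -1.5]
grip_width: 0.24
grip_force: 50.0
```

```bash
cat > rows.py <<'E'
from h import *
st=ctrl.get_state(); w=snap('wrist','wf.png');h=cv2.cvtColor(w,cv2.COLOR_BGR2HSV)
for v in range(225,330,4): print(v,''.join('#' if 8<h[v,u,0]<26 and h[v,u,1]>60 and h[v,u,2]>70 else ('.' if h[v,u,2]>60 else ' ') for u in range(250,395,3)))
E
python3 rows.py; python3 dome.py
```

```text
225 .................................................
229 .................................................
233 .................................................
237 .................................................
241 .................................................
245 .................................................
249 .................................................
253 .................................................
257 .................................................
261 .................................................
265 .................................................
269 .................................................
273 ..........................
[... 955 characters left out ...]
, 0), (341, 0)]
60 [(-10, 344.4, 59.1), (0, 330.7, 60.2), (10, 315.0, 60.7), (20, 298.2, 60.8), (30, 281.3, 60.4), (40, 265.0, 59.4), (50, 250.4, 58.1)]
65 [(-10, 335.2, 57.1), (0, 323.7, 57.9), (10, 310.7, 58.4), (20, 296.9, 58.5), (30, 282.9, 58.1), (40, 269.5, 57.4), (50, 257.2, 56.3)]
70 [(-10, 326.6, 55.2), (0, 317.2, 55.9), (10, 306.8, 56.2), (20, 295.7, 56.3), (30, 284.5, 56.0), (40, 273.6, 55.4), (50, 263.7, 54.6)]
80 [(-10, 310.9, 51.8), (0, 305.6, 52.2), (10, 299.7, 52.3), (20, 293.5, 52.4), (30, 287.2, 52.2), (40, 281.1, 51.9), (50, 275.4, 51.5)]
90 [(-10, 297.1, 48.8), (0, 295.4, 48.9), (10, 293.6, 49.0), (20, 291.6, 49.0), (30, 289.7, 48.9), (40, 287.8, 48.8), (50, 285.9, 48.7)]
```

Dome width 48 px and the 50 mm TCP height fit a grip at about 88 mm with a tilt of about 50°, giving roughly 77 mm of forward reach. Moving in front of the tray.

>>> {"fn": "inch_along", "kwargs": {"motion": {"segments": [[20, 20, 0, 0, 0], [40, 50, 0, 0, 0], [60, 80, 0, 0, 0], [68, 120, 0, 0, 0], [68, 160, 0, 0, 0], [68, 190, 0, 0, 0], [68, 210, 15, 0, 0], [68, 218, 35, 0, 0], [68, 218, 55, 0, 0], [68, 218, 61, 0, 0], [68, 218, 61, 0, 0]]}, "grip_n": 50}}

```text
time: 15.9
position: [0.433, 0.0458, 0.0582]
tool_rot: [0.014, -3.139, 0.002]
ft_force: [-0.2, -0.0, -0.7]
grip_width: 0.233
grip_force: 50.0
```

```bash
python3 -c "
from h import *
rel([.468,.0455,.0615])
t=snap('top','t6.png')"
```

```text
rel [-0.035  -0.0007 -0.0034] turn 0 at [0.433  0.0458 0.0582] t 15.9
```

To row units: -0.033 m is -33, -0.028 m is -28.

>>> {"fn": "inch_along", "kwargs": {"motion": {"segments": [[0, 0, -4, 0, 0], [-10, 0, -4, 0, 0], [-20, 0, -4, 0, 0], [-28, 0, -4, 0, 0], [-33, 0, -4, 0, 0], [-33, 0, -4, 0, 0]]}}}

```text
time: 16.55
position: [0.4681, 0.0464, 0.0635]
tool_rot: [-0.014, 3.141, -0.001]
ft_force: [-0.6, -0.2, -0.9]
grip_width: 0.237
grip_force: 50.0
```

>>> {"fn": "inch_along", "kwargs": {"motion": {"segments": [[-4, 0, 0, 0, 0], [-8, 0, 0, 0, 0], [-12, 0, 0, 0, 0], [-12, 0, 0, 0, 0]]}}}

```text
time: 16.95
position: [0.4796, 0.0467, 0.0635]
tool_rot: [-0.014, 3.141, -0.0]
ft_force: [-1.1, 0.7, -2.0]
grip_width: 0.239
grip_force: 50.0
```

>>> {"fn": "inch_along", "kwargs": {"motion": {"segments": [[-4, 0, 0, 0, 0], [-8, 0, 0, 0, 0], [-8, 0, 0, 0, 0]]}}}

```text
time: 17.25
position: [0.4881, 0.0468, 0.0637]
tool_rot: [-0.015, 3.14, -0.0]
ft_force: [-0.5, 1.1, -1.8]
grip_width: 0.238
grip_force: 50.0
```

To row units: -0.006 m is -6, -0.003 m is -3.

>>> {"fn": "inch_along", "kwargs": {"motion": {"segments": [[-3, 0, 0, 0, 0], [-6, 0, 0, 0, 0], [-6, 0, 0, 0, 0]]}}}

```text
time: 17.55
position: [0.4939, 0.0468, 0.0637]
tool_rot: [-0.014, 3.141, -0.0]
ft_force: [-1.2, -0.3, -1.5]
grip_width: 0.235
grip_force: 50.0
```

>>> {"fn": "inch_along", "kwargs": {"motion": {"segments": [[-3, 0, 0, 0, 0], [-5, 0, 0, 0, 0], [-5, 0, 0, 0, 0]]}}}

```text
time: 17.85
position: [0.4965, 0.047, 0.0631]
tool_rot: [0.015, -3.137, -0.0]
ft_force: [-6.1, 0.8, 1.4]
grip_width: 0.239
grip_force: 50.0
```

>>> {"fn": "inch_along", "kwargs": {"motion": {"segments": [[-3, 0, 0, 0, 0], [-3, 0, 0, 0, 0]]}}}

```text
time: 18.05
position: [0.4971, 0.047, 0.0624]
tool_rot: [0.015, -3.132, 0.0]
ft_force: [-11.8, 0.2, 4.0]
grip_width: 0.235
grip_force: 50.0
```

>>> {"fn": "inch_along", "kwargs": {"motion": {"segments": [[10, 0, 0, 0, 0], [40, 0, 0, 0, 0], [65, 0, -20, 0, 0], [65, -20, -60, 0, 0], [65, -50, -80, 0, 0], [65, -90, -80, 0, 0], [50, -130, -80, 0, 0], [30, -170, -80, 0, 0], [0, -210, -80, 0, 0], [-30, -250, -80, 0, 0], [-50, -270, -80, 0, 0], [-70, -282, -80, 0, 0], [-70, -282, -80, 0, 0]]}}}

```text
time: 19.35
position: [0.5763, -0.237, 0.1435]
tool_rot: [-0.013, 3.139, -0.007]
ft_force: [-0.2, 0.5, -1.0]
grip_width: 0.239
grip_force: 50.0
```

```bash
python3 - <<'E'
from h import *
t=cv2.imread('pics/t0.png');s=cv2.imread('pics/s0.png')
for h in (0,.05,.08): print(h,proj('top',[.752,-.24,h]),proj('scene',[.752,-.24,h]))
print([(v,t[v,395].tolist()) for v in range(170,182)])
print([(v,s[v,434].tolist()) for v in range(202,236,2)])
tt=snap('top','t7.png');ss=snap('scene','s7.png')
a=cv2.resize(tt[170:300,230:340],None,fx=4,fy=4,interpolation=cv2.INTER_CUBIC); b=cv2.resize(ss[170:300,235:345],None,fx=4,fy=4,interpolation=cv2.INTER_CUBIC)
cv2.imwrite('pics/c7.png',np.hstack([a,b])[:, :800] if 0 else cv2.resize(np.hstack([a,b]),(800,473)))
# gray profile of tray rim in top
for u in (265,280,300): print(u,[(v,tt[v,u].tolist()) for v in range(240,262,2)])
E
```

```text
0 [393.18402025 178.09660394] [428.48586506 230.26466411]
0.05 [396.30881613 174.85879545] [431.7326067  217.25856777]
0.08 [398.28622754 172.80989751] [433.75504369 209.11561395]
[(170, [68, 99, 130]), (171, [72, 104, 136]), (172, [70, 99, 137]), (173, [74, 107, 141]), (174, [80, 111, 151]), (175, [73, 111, 149]), (176, [64, 89, 122]), (177, [31, 48, 69]), (178, [33, 51, 79]), (179, [88, 102, 104]), (180, [130, 140, 103]), (181, [117, 128, 98])]
[(202, [81, 113, 142]), (204, [81, 109, 140]), (206, [80, 108, 137]), (208, [87, 118, 149]), (210, [56, 78, 102]), (212, [55, 73, 91]), (214, [56, 75, 91]), (216, [59, 80, 97]), (218, [57, 75, 95]), (220, [58, 76, 95]), (222, [56, 74, 91]), (224, [56, 74, 92]), (226, [56, 75, 94]), (228, [61, 79, 96]), (230, [80, 109, 142]), (232, [139, 148, 111]), (234, [126, 137, 111])]
265 [(240, [217, 227, 230]), (242, [201, 211, 219]), (244, [141, 147, 148]), (246, [255, 255, 255]), (248, [114, 168, 80]), (250, [125, 175, 98]), (252, [128, 177, 97]), (254, [125, 173, 96]), (256, [131, 178, 100]), (258, [130, 178, 100]), (260, [125, 176, 93])]
280 [(240, [217, 226, 230]), (242, [219, 228, 232]), (244, [140, 147, 151]), (246, [244, 246, 253]), (248, [114, 170, 76]), (250, [125, 173, 94]), (252, [125, 171, 96]), (254, [131, 181, 103]), (256, [126, 173, 95]), (258, [127, 174, 94]), (260, [130, 179, 102])]
300 [(240, [222, 229, 233]), (242, [223, 233, 234]), (244, [141, 146, 147]), (246, [238, 242, 249]), (248, [114, 164, 79]), (250, [119, 168, 94]), (252, [127, 177, 97]), (254, [127, 175, 97]), (256, [123, 172, 91]), (258, [128, 175, 100]), (260, [123, 171, 97])]
```

>>> {"fn": "inch_along", "kwargs": {"motion": {"segments": [[-30, -10, 0, 0, 0], [-60, -19, 0, 0, 0], [-84, -19, 10, 0, 0], [-84, -19, 40, 0, 0], [-84, -19, 65, 0, 0], [-84, -19, 70, 0, 0], [-84, -19, 70, 0, 0]]}, "grip_n": 50}}

```text
time: 20.15
position: [0.6573, -0.2518, 0.0733]
tool_rot: [0.015, -3.141, -0.001]
ft_force: [-0.2, -0.7, -1.3]
grip_width: 0.234
grip_force: 50.0
```

>>> {"fn": "inch_along", "kwargs": {"motion": {"segments": [[0, 0, 0, 0, 0], [0, 0, 0, 0, 0], [-8, 0, 0, 0, 0], [-14, 0, 0, 0, 0], [-18, 0, -4, 0, 0], [-22, 0, -8, 0, 0], [-22, 0, -8, 0, 0]]}, "grip_n": 6}}

```text
time: 20.85
position: [0.6811, -0.2527, 0.0824]
tool_rot: [-0.015, 3.14, -0.001]
ft_force: [0.2, -0.2, -1.2]
grip_width: 0.244
grip_force: 6.0
```

```bash
python3 - <<'E'
from h import *
o=np.array([.6207,.0455]);th=.0087;Rm=np.array([[np.cos(th),-np.sin(th)],[np.sin(th),np.cos(th)]])
for u in (265,300): print(Rm.T@(onz('top',u,247,.048)[:2]-o))
E
```

```text
[-0.05620238  0.04360665]
[-0.05561183 -0.04407481]
```

```bash
python3 - <<'E'
from h import *
o=np.array([.6207,.0455]);th=.0087;Rm=np.array([[np.cos(th),-np.sin(th)],[np.sin(th),np.cos(th)]])
print('cam',ray('top',300,240)[0],ray('scene',300,240)[0])
for x in (-.075,-.056,-.049,-.046):
    for z in (.008,.048):
        w=o+Rm@[x,0]; print(x,z,proj('top',[*w,z]).round(1),proj('scene',[*w,z]).round(1))
t0=cv2.imread('pics/t0.png');t=cv2.imread('pics/t7.png');s0=cv2.imread('pics/s0.png');s=cv2.imread('pics/s7.png')
print('t0',[(v,int(t0[v,283].mean()),int(t0[v,283,0])-int(t0[v,283,1])) for v in range(240,262)])
print('t7',[(v,int(t[v,283].mean()),int(t[v,283,0])-int(t[v,283,1])) for v in range(236,256)])
print('s0',[(v,s0[v,294].tolist()) for v in range(230,275,2)])
print('s7',[(v,s[v,297].tolist()) for v in range(225,275,2)])
E
```

```text
cam [4.95314478e-01 5.82564193e-04 1.52974762e+00] [-0.21133216 -0.24927627  1.15089085]
-0.075 0.008 [282.8 255.1] [291.  263.7]
-0.075 0.048 [282.4 254.6] [290.6 253.5]
-0.056 0.008 [282.9 247.8] [293.7 257.4]
-0.056 0.048 [282.4 247. ] [293.3 247.1]
-0.049 0.008 [282.9 245.1] [294.6 255.1]
-0.049 0.048 [282.4 244.2] [294.3 244.8]
-0.046 0.008 [282.9 243.9] [295.  254.1]
-0.046 0.048 [282.5 243.1] [294.7 243.8]
t0 [(240, 218, -15), (241, 220, -11), (242, 225, -12), (243, 191, -12), (244, 140, -8), (245, 238, -5), (246, 235, -8), (247, 225, -7), (248, 254, -1), (249, 251, -3), (250, 250, -3), (251, 254, -1), (252, 250, -9), (253, 149, -7), (254, 223, -9), (255, 206, -16), (256, 119, -51), (257, 128, -48), (258, 131, -48), (259, 133, -45), (260, 131, -45), (261, 133, -46)]
t7 [(236, 227, -9), (237, 222, -10), (238, 220, -9), (239, 221, -10), (240, 225, -11), (241, 221, -9), (242, 228, -11), (243, 197, -11), (244, 143, -10), (245, 244, -8), (246, 249, -3), (247, 183, -17), (248, 122, -54), (249, 129, -48), (250, 133, -50), (251, 134, -48), (252, 132, -48), (253, 138, -49), (254, 133, 
[... 477 characters left out ...]
6]), (268, [123, 160, 94]), (270, [121, 160, 92]), (272, [121, 162, 96]), (274, [122, 159, 96])]
s7 [(225, [144, 151, 149]), (227, [147, 153, 151]), (229, [149, 156, 152]), (231, [145, 152, 148]), (233, [145, 151, 148]), (235, [148, 155, 152]), (237, [147, 153, 151]), (239, [147, 153, 149]), (241, [148, 154, 153]), (243, [175, 186, 182]), (245, [164, 172, 168]), (247, [140, 145, 144]), (249, [152, 160, 157]), (251, [149, 156, 153]), (253, [155, 159, 160]), (255, [130, 168, 105]), (257, [134, 176, 102]), (259, [130, 174, 103]), (261, [130, 174, 103]), (263, [133, 178, 106]), (265, [134, 178, 106]), (267, [134, 176, 102]), (269, [130, 174, 103]), (271, [135, 176, 104]), (273, [134, 178, 106])]
```

The cameras disagree on the tray (top -55, scene -48), so I'll go back for a close wrist look and, if needed, a second tap before I stand the pusher upright.

To row units: 0.299 m is 299, 0.295 m is 295.

>>> {"fn": "inch_along", "kwargs": {"motion": {"segments": [[0, 0, 0, 0, 0], [0, 0, 0, 0, 0], [10, 0, -20, 0, 0], [30, 0, -60, 0, 0], [60, 0, -75, 0, 0], [100, 20, -75, 0, 0], [140, 50, -75, 0, 0], [180, 80, -75, 0, 0], [215, 110, -75, 0, 0], [235, 150, -75, 0, 0], [235, 190, -75, 0, 0], [235, 230, -75, 0, 0], [235, 270, -75, 0, 0], [235, 295, -75, 0, 0], [235, 299, -75, 0, 0], [235, 299, -75, 0, 0]]}, "grip_n": 50}}

```text
time: 22.45
position: [0.4421, 0.0444, 0.1565]
tool_rot: [0.016, -3.142, 0.0]
ft_force: [0.0, 0.1, -1.6]
grip_width: 0.235
grip_force: 50.0
```

```bash
python3 rows.py; python3 - <<'E'
from h import *
st=ctrl.get_state(); im=cv2.imread('pics/wf.png'); print(st['position'],st['tool_rot'])
o=np.array([.6207,.0455]);th=.0087;Rm=np.array([[np.cos(th),-np.sin(th)],[np.sin(th),np.cos(th)]])
for u in (215,240,400,420):
    print(u,[(v,int(im[v,u].mean()),int(im[v,u,0])-int(im[v,u,1])) for v in range(60,300,6)])
E
```

```text
225 .................................................
229 .................................................
233 .................................................
237 .................................................
241 .................................................
245 .................................................
249 .................................................
253 .................................................
257 .................................................
261 .................................................
265 .................................................
269 .................................................
273 .................................................
277 .................................................
281 ...........      ......##......      ............
285 ...........      ...#########..      ............
289 ...........      .############.       ...........
293 ..........       ##############       
[... 2537 characters left out ...]
 105, -29), (294, 61, 3)]
420 [(60, 141, -26), (66, 143, -27), (72, 144, -28), (78, 143, -29), (84, 142, -30), (90, 143, -29), (96, 151, -29), (102, 163, -11), (108, 176, -15), (114, 172, -13), (120, 174, -11), (126, 175, -12), (132, 178, -11), (138, 177, -14), (144, 177, -12), (150, 175, -15), (156, 175, -15), (162, 174, -15), (168, 176, -12), (174, 172, -12), (180, 173, -12), (186, 174, -13), (192, 172, -14), (198, 171, -13), (204, 176, -13), (210, 177, -15), (216, 177, -13), (222, 175, -11), (228, 177, -13), (234, 165, -13), (240, 164, -48), (246, 166, -49), (252, 147, -34), (258, 167, -49), (264, 165, -49), (270, 163, -48), (276, 167, -49), (282, 167, -50), (288, 164, -49), (294, 61, 2)]
```

The rows are not in the units I measure in: shifts go in mm and turns go in units of 0.05 rad. I convert before sending: -0.05 m is -50, -0.115 m is -115.

>>> {"fn": "inch_along", "kwargs": {"motion": {"segments": [[-10, 0, -40, 0, 0], [-30, 0, -80, 0, 0], [-50, 0, -115, 0, 0], [-50, 0, -115, 0, 0], [-50, 0, -115, 0, 0]]}}}

```text
time: 23.0
position: [0.4925, 0.0429, 0.2716]
tool_rot: [-0.009, 3.141, -0.0]
ft_force: [-0.8, 0.4, -1.0]
grip_width: 0.234
grip_force: 50.0
```

```bash
python3 - <<'E'
from h import *
st=ctrl.get_state(); im=snap('wrist','w8.png'); print(st['position'],st['tool_rot'])
o=np.array([.6207,.0455]);th=.0087;Rm=np.array([[np.cos(th),-np.sin(th)],[np.sin(th),np.cos(th)]])
bg=im[:,:,0].astype(int)-im[:,:,1]
for u in (225,250,275,290,360,380,405):
    c=cv2.blur(bg.astype(np.float32),(5,1))[:,u]; g=[v for v in range(150,300) if c[v]<-19 and im[v,u].mean()>60]
    if g: 
        a,b=g[0]-.5,g[-1]+.5; f=lambda v,z:(Rm.T@(onz('wrist',u,v,z,st)[:2]-o)).round(4)
        print(u,a,b,'plate front',f(a,.008),'tray bottom edge',f(b,.008), [(v,int(im[v,u].mean())) for v in range(int(b)-2,int(b)+16,2)])
E
```

```text
[0.49250081 0.04293099 0.27162478] [-9.42761237e-03  3.14130416e+00 -4.21051563e-04]
250 171.5 289.5 plate front [-0.1706 -0.0863] tray bottom edge [-0.0142 -0.0958] [(287, 116), (289, 102), (291, 73), (293, 73), (295, 72), (297, 71), (299, 71), (301, 70), (303, 70)]
275 171.5 266.5 plate front [-0.1706 -0.0558] tray bottom edge [-0.0471 -0.0608] [(264, 101), (266, 123), (268, 154), (270, 150), (272, 151), (274, 152), (276, 155), (278, 184), (280, 168)]
290 171.5 265.5 plate front [-0.1705 -0.0375] tray bottom edge [-0.0485 -0.0409] [(263, 101), (265, 100), (267, 149), (269, 150), (271, 150), (273, 153), (275, 152), (277, 118), (279, 38)]
360 171.5 266.5 plate front [-0.1703  0.048 ] tray bottom edge [-0.0468  0.0517] [(264, 150), (266, 170), (268, 182), (270, 165), (272, 165), (274, 154), (276, 172), (278, 245), (280, 202)]
380 171.5 266.5 plate front [-0.1702  0.0724] tray bottom edge [-0.0468  0.0781] [(264, 163), (266, 185), (268, 164), (270, 166), (272, 165), (274, 153), (276, 176), (278, 246), (280, 222)]
405 171.5 289.5 plate front [-0.1701  0.1029] tray bottom edge [-0.0137  0.1133] [(287, 114), (289, 99), (291, 59), (293, 59), (295, 59), (297, 58), (299, 59), (301, 59), (303, 59)]
```

Relative to the plate's front edge the tray is 123.5 mm back, and home is 123 mm. So it is home and square. Back to the box to stand the pusher upright.

>>> {"fn": "inch_along", "kwargs": {"motion": {"segments": [[10, -30, 20, 0, 0], [10, -70, 40, 0, 0], [0, -110, 60, 0, 0], [-10, -150, 80, 0, 0], [-30, -190, 100, 0, 0], [-50, -230, 110, 0, 0], [-80, -265, 110, 0, 0], [-110, -290, 110, 0, 0], [-140, -296, 120, 0, 0], [-165, -296, 140, 0, 0], [-170, -296, 170, 0, 0], [-170, -296, 195, 0, 0], [-170, -296, 195, 0, 0], [-170, -296, 195, 0, 0]]}, "grip_n": 50}}

```text
time: 24.45
position: [0.6633, -0.2499, 0.0757]
tool_rot: [0.012, -3.139, -0.001]
ft_force: [0.4, -0.2, -0.8]
grip_width: 0.24
grip_force: 50.0
```

>>> {"fn": "inch_along", "kwargs": {"motion": {"segments": [[0, 0, 0, 0, 0], [0, 0, 0, 0, 0], [-10, 0, 0, 0, 0], [-18, 0, -4, 0, 0], [-22, 0, -8, 0, 0], [-26, 0, -12, 0, 0], [-30, 0, -16, 0, 0], [-30, 0, -16, 0, 0]]}, "grip_n": 6}}

```text
time: 25.25
position: [0.6959, -0.2495, 0.0934]
tool_rot: [-0.015, 3.14, -0.001]
ft_force: [0.1, -0.5, -1.6]
grip_width: 0.246
grip_force: 6.0
```

>>> {"fn": "inch_along", "kwargs": {"motion": {"segments": [[-4, 0, -4, 0, 0], [-8, 0, -8, 0, 0], [-12, 0, -11, 0, 0], [-16, 0, -14, 0, 0], [-16, 0, -14, 0, 0]]}}}

```text
time: 25.75
position: [0.7119, -0.2491, 0.1071]
tool_rot: [-0.015, 3.14, -0.001]
ft_force: [-0.5, -0.0, -0.5]
grip_width: 0.246
grip_force: 6.0
```

```bash
python3 rows.py | awk '{print}' ; python3 dome.py | head -1
```

```text
225 .................................................
229 .................................................
233 .................................................
237 .................................................
241 .................................................
245 .................................................
249 .................................................
253 .................................................
257 .................................................
261 .................................................
265 ......................#####......................
269 ...................##########....................
273 ..................############...................
277 .................##############..................
281 ...........      ##############      ............
285 ###########      ##############       ###########
289 ....######       ##############       ###########
293 ......####       ##############       #####......
297 ......###        ##############        ####......
301 ......##         ##############         ###......
305 ....###..   ..   ###############         #.#.....
309 ...###.... .... ################          ###....
313 ...####........ ################          ###....
317 ...####........ ################.        #####...
321 ..###......................................###...
325 ..###......................................###...
329 ..###.......................................##...
[ 0.7115 -0.2492  0.1068] [-0.  -0.1 -1.5] top row [297. 264.] [(275, 38), (281, 43), (287, 43), (293, 43), (299, 43), (305, 45), (311, 47), (317, 49), (323, 0), (329, 0), (335, 0), (341, 0)]
```

>>> {"fn": "inch_along", "kwargs": {"motion": {"segments": [[-4, 0, -2, 0, 0], [-8, 0, -3, 0, 0], [-12, 0, -4, 0, 0], [-16, 0, -4, 0, 0], [-20, 0, -4, 0, 0], [-20, 0, -4, 0, 0]]}}}

```text
time: 26.45
position: [0.7315, -0.2489, 0.1103]
tool_rot: [-0.015, 3.141, -0.0]
ft_force: [-0.5, -0.7, -2.2]
grip_width: 0.245
grip_force: 6.0
```

>>> {"fn": "inch_along", "kwargs": {"motion": {"segments": [[3, 0, 0, 0, 0], [8, 0, 0, 0, 0], [8, 0, 0, 0, 0]]}}}

```text
time: 26.75
position: [0.7221, -0.2494, 0.1107]
tool_rot: [0.013, -3.141, -0.0]
ft_force: [-0.3, -0.3, -1.0]
grip_width: 0.25
grip_force: 6.0
```

```bash
python3 rows.py | head -14
```

```text
225 .................................................
229 .................................................
233 .................................................
237 ......................#####......................
241 ...................##########....................
245 ..................############...................
249 .................##############..................
253 .................##############..................
257 ................################.................
261 .................###############.................
265 .................###############.................
269 .................##############..................
273 #################################################
277 ############.######################.#############
```

To row units: 0.234 m is 234, 0.18 m is 180.

>>> {"fn": "inch_along", "kwargs": {"motion": {"segments": [[0, 0, 0, 0, 0], [0, 0, 0, 0, 0], [10, 0, -20, 0, 0], [30, 0, -40, 0, 0], [70, 0, -40, 0, 0], [110, 0, -40, 0, 0], [150, 10, -40, 0, 0], [190, 30, -40, 0, 0], [220, 60, -40, 0, 0], [234, 100, -40, 0, 0], [234, 140, -40, 0, 0], [234, 180, -40, 0, 0], [234, 220, -40, 0, 0], [234, 260, -40, 0, 0], [234, 300, -40, 0, 0], [234, 340, -40, 0, 0], [234, 380, -40, 0, 0], [234, 420, -40, 0, 0], [234, 460, -30, 0, 0], [234, 490, 0, 0, 0]]}, "grip_n": 25}}

```text
time: 28.8
position: [0.4865, 0.2432, 0.1132]
tool_rot: [-0.018, 3.136, 0.009]
ft_force: [1.6, -0.0, -0.2]
grip_width: 0.242
grip_force: 25.0
```

>>> {"fn": "inch_along", "kwargs": {"motion": {"segments": [[0, 4, 15, 0, 0], [0, 4, 25, 0, 0], [0, 4, 32, 0, 0], [0, 4, 35, 0, 0], [0, 4, 35, 0, 0]]}}}

```text
time: 29.3
position: [0.485, 0.2415, 0.0759]
tool_rot: [-0.011, 3.141, 0.0]
ft_force: [0.1, 0.5, -1.4]
grip_width: 0.242
grip_force: 25.0
```

>>> {"fn": "inch_along", "kwargs": {"motion": {"segments": [[0, 0, 0, 0, 0], [0, 0, 3, 0, 0], [0, 0, 6, 0, 0], [0, 0, 8, 0, 0], [0, 0, 8, 0, 0]]}, "grip_n": 4}}

```text
time: 29.8
position: [0.4853, 0.243, 0.0683]
tool_rot: [-0.014, 3.14, 0.001]
ft_force: [0.5, -0.8, 3.6]
grip_width: 0.246
grip_force: 4.0
```

>>> {"fn": "inch_along", "kwargs": {"motion": {"segments": [[0, 0, 2, 0, 0], [0, 0, 4, 0, 0], [0, 0, 4, 0, 0]]}}}

```text
time: 30.1
position: [0.4852, 0.243, 0.0641]
tool_rot: [-0.014, 3.14, 0.001]
ft_force: [1.4, -0.5, 4.4]
grip_width: 0.247
grip_force: 4.0
```

To row units: -0.13 m is -130, -0.1 m is -100.

>>> {"fn": "inch_along", "kwargs": {"motion": {"segments": [[0, 0, 0, 0, 0.3], [0, 0, 0, 0, 0.5], [0, 0, 0, 0, 0.7], [0, 0, 0, 0, 0.9], [0, 0, 0, 0, 1], [0, 0, -20, 0, 1], [0, 0, -60, 0, 1], [0, 0, -100, 0, 1], [0, 0, -130, 0, 1], [0, 0, -130, 0, 1]]}}}

```text
time: 31.1
position: [0.487, 0.244, 0.1983]
tool_rot: [-0.014, 3.135, 0.008]
ft_force: [-0.0, -0.6, -0.2]
grip_width: 0.975
grip_force: 0.0
```

```bash
python3 - <<'E'
from m import *
s=snap('scene','s9.png');t=snap('top','t9.png')
p=blob(t,(12,85,100),(28,255,255),(175,250,225,300)); print('push top',len(p),p.min(0),p.max(0))
p=blob(s,(12,85,100),(28,255,255),(170,215,230,285)); print('push scene',len(p),p.min(0),p.max(0))
w=snap('wrist','w9.png');p=blob(w,(10,110,70),(28,255,255),(290,180,360,265));print('wrist',len(p),p.min(0),p.max(0))
st=ctrl.get_state(); print(st['joint_positions'].round(2)); rel([.48,.1,.22],np.pi/2); rel([.48,.1,.22],-np.pi/2)
k=blob(t,(0,90,20),(15,255,160),(325,195,380,222)); print('grip top',len(k),cv2.minAreaRect(k))
E
```

```text
push top 9 [175. 286.] [176. 292.]
push scene 341 [194. 234.] [211. 267.]
wrist 892 [307. 214.] [335. 258.]
[-1.03  0.11  0.56  1.78 -0.06  1.27  1.12]
rel [ 0.0052 -0.1425 -0.0272] turn 1.58 at [0.4839 0.2426 0.1928] t 31.25
rel [ 0.0052 -0.1425 -0.0272] turn -1.561 at [0.4839 0.2426 0.1928] t 31.25
grip top 289 ((350.0, 208.0), (8.0, 34.0), 90.0)
```

To row units: -0.362 m is -362, -0.29 m is -290, -1.561 rad is -31.22.

>>> {"fn": "inch_along", "kwargs": {"motion": {"segments": [[0, -20, -27, 0, 1], [0, -50, -27, -2, 1], [0, -90, -27, -4.8, 1], [0, -130, -27, -7.6, 1], [0, -170, -27, -10.4, 1], [0, -210, -27, -13.2, 1], [0, -250, -27, -16, 1], [0, -290, -27, -18.8, 1], [-10, -325, -27, -21.6, 1], [-30, -350, -27, -24.4, 1], [-60, -362, -27, -27.2, 1], [-90, -362, -27, -30, 1], [-120, -362, -27, -31.22, 1], [-150, -362, -27, -31.22, 1], [-172, -362, -27, -31.22, 1], [-172, -362, -27, -31.22, 1], [-172, -362, -27, -31.22, 1]]}}}

```text
time: 32.95
position: [0.5013, 0.0231, 0.2347]
tool_rot: [2.157, -2.28, 0.1]
ft_force: [-0.1, -0.1, -0.3]
grip_width: 1.004
grip_force: 0.0
```

```bash
python3 - <<'E'
from m import *
st=ctrl.get_state(); print(st['tool_rot'],st['joint_positions'].round(2)); w=snap('wrist','w10.png')
k=blob(w,(0,90,20),(15,255,200),(150,100,500,330)); print(len(k),k.min(0),k.max(0),cv2.minAreaRect(k))
c=cv2.minAreaRect(k)[0]
for z in (.12,.126): print(onz('wrist',*c,z,st))
rel([.655,-.120,.107],-np.pi/2+.009)
E
```

```text
[ 2.15660759 -2.28011217  0.10032872] [-1.56 -0.3   1.24  1.86  0.35  1.37  2.69]
121 [478. 229.] [494. 239.] ((486.0, 234.0), (10.0, 16.0), 90.0)
[0.371194   0.02228157 0.12      ]
[0.37374357 0.02085702 0.126     ]
rel [ 0.1283 -0.155   0.1412] turn -0.066 at [0.5016 0.0231 0.2352] t 33.0
```

Joint 7 hit its limit, so I'll turn the other way round instead.

>>> {"fn": "inch_along", "kwargs": {"motion": {"segments": [[0, 0, 0, 3, 1], [0, 0, 0, 6, 1], [0, 0, 0, 9, 1], [0, 0, 0, 12, 1], [0, 0, 0, 15, 1], [0, 0, 0, 18, 1], [0, 0, 0, 21, 1], [0, 0, 0, 24, 1], [0, 0, 0, 27, 1], [0, 0, 0, 30, 1], [0, 0, 0, 33, 1], [0, 0, 0, 36, 1], [0, 0, 0, 39, 1], [0, 0, 0, 42, 1], [0, 0, 0, 45, 1], [0, 0, 0, 48, 1], [0, 0, 0, 51, 1], [0, 0, 0, 54, 1], [0, 0, 0, 57, 1], [0, 0, 0, 60, 1]]}}}

```text
time: 35.0
position: [0.502, 0.0209, 0.2351]
tool_rot: [2.092, 2.257, -0.008]
ft_force: [0.7, -0.2, 0.6]
grip_width: 0.999
grip_force: 0.0
```

```bash
python3 - <<'E'
from h import *
st=ctrl.get_state(); print(st['tool_rot'],st['joint_positions'].round(2),R.from_rotvec(st['tool_rot']).as_matrix().round(3))
rel([.655,-.120,.22],np.pi/2+.009)
E
```

```text
[ 2.09220086  2.25681835 -0.00792803] [-1.09 -0.1   0.91  1.85  0.14  1.32 -0.13] [[-0.074  0.996  0.044]
 [ 0.996  0.077 -0.047]
 [-0.051  0.04  -0.998]]
rel [-0.151   0.1411  0.0284] turn 0.066 at [0.502  0.0209 0.2351] t 35.0
```

To row units: -0.158 m is -158, 0.141 m is 141, 0.066 rad is 1.32.

>>> {"fn": "inch_along", "kwargs": {"motion": {"segments": [[-30, 0, 0, 0.4, 1], [-70, 0, 0, 0.8, 1], [-110, 0, 0, 1.32, 1], [-140, 20, 5, 1.32, 1], [-158, 50, 10, 1.32, 1], [-158, 90, 20, 1.32, 1], [-158, 125, 25, 1.32, 1], [-158, 141, 28, 1.32, 1], [-158, 141, 28, 1.32, 1], [-158, 141, 28, 1.32, 1]]}}}

```text
time: 36.0
position: [0.6558, -0.1259, 0.2206]
tool_rot: [2.159, 2.194, -0.007]
ft_force: [0.3, -1.1, 0.7]
grip_width: 0.999
grip_force: 0.0
```

```bash
python3 - <<'E'
from m import *
st=ctrl.get_state(); print(st['tool_rot'],R.from_rotvec(st['tool_rot']).as_matrix()[:,2].round(3),st['joint_positions'].round(2)); w=snap('wrist','w11.png')
k=blob(w,(0,90,20),(14,255,200),(100,150,540,330)); print(len(k),k.min(0),k.max(0),cv2.minAreaRect(k))
c=cv2.minAreaRect(k)[0]
print(onz('wrist',*c,.126,st))
cv2.imwrite('pics/w11c.png',w)
rel([.655,-.127,.107],np.pi/2+.009)
E
```

```text
[ 2.15856981  2.19383171 -0.0071727 ] [ 0.042 -0.048 -0.998] [-0.64  0.49  1.06  1.49 -0.4   1.36  0.45]
13978 [387. 200.] [539. 318.] ((463.3711853027344, 259.1670227050781), (151.79373168945312, 117.59514617919922), 0.5208564400672913)
[ 0.77546878 -0.141151    0.126     ]
rel [ 0.0042 -0.0054  0.1139] turn 0.006 at [ 0.6556 -0.1257  0.2211] t 36.05
```

View pics/w11c.png

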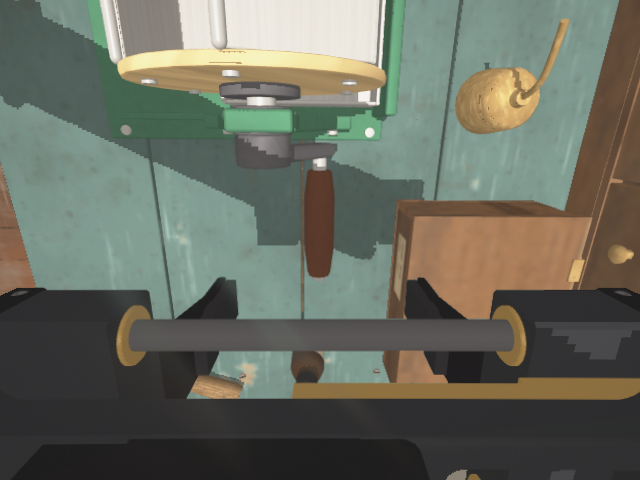

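The last picture shows the handle at (319,168)–(319,277), almost centred between the fingers in x, with the crank arm at its inner end.

```bash
python3 - <<'E'
from h import *
st=ctrl.get_state()
for z in (.12,.126): print([onz('wrist',319,v,z,st).round(4) for v in (170,222,276)])
print([onz('wrist',u,125,.19,st).round(3) for u in (225,294)])
g=onz('wrist',319,222,.126,st); T=R.from_rotvec(st['tool_rot']).as_matrix()
rel(np.array([.655,-.126,.126])+T[:,2]*.019)
rel(np.array([.655,-.126,.126])-T[:,2]*.0)
E
```

```text
[array([ 0.6577, -0.0719,  0.12  ]), array([ 0.6583, -0.1122,  0.12  ]), array([ 0.659 , -0.1586,  0.12  ])]
[array([ 0.6574, -0.0712,  0.126 ]), array([ 0.658 , -0.1105,  0.126 ]), array([ 0.6587, -0.1558,  0.126 ])]
[array([ 0.606, -0.041,  0.19 ]), array([ 0.642, -0.04 ,  0.19 ])]
rel [ 0.0042 -0.0046  0.1139] turn 0 at [ 0.6556 -0.1257  0.2211] t 36.05
rel [ 0.0042 -0.0046  0.0949] turn 0 at [ 0.6556 -0.1257  0.2211] t 36.05
```

To row units: 0.114 m is 114, 0.006 m is 6.

>>> {"fn": "inch_along", "kwargs": {"motion": {"segments": [[2, -1, 30, 0, 1], [4, -2, 70, 0, 1], [6, -3, 100, 0, 1], [6, -3, 114, 0, 1], [6, -3, 114, 0, 1], [6, -3, 114, 0, 0.2], [6, -3, 114, 0, 0], [6, -3, 114, 0, 0], [6, -3, 114, 0, 0], [6, -3, 114, 0, 0], [6, -3, 114, 0, 0], [6, -3, 114, 0, 0], [6, -3, 114, 0, 0], [6, -3, 114, 0, 0], [6, -3, 114, 0, 0], [6, -3, 114, 0, 0], [6, -3, 114, 0, 0], [6, -3, 114, 0, 0]]}, "grip_n": 20}}

```text
time: 37.85
position: [0.6588, -0.1233, 0.1067]
tool_rot: [2.156, 2.196, -0.004]
ft_force: [1.8, -0.6, -0.7]
grip_width: 0.254
grip_force: 20.0
```

```bash
python3 - <<'E'
from h import *
st=ctrl.get_state(); T=R.from_rotvec(st['tool_rot']).as_matrix(); g=st['position']-T[:,2]*.019
o=np.array([.6207,.0455]);th=.0087;Rm=np.array([[np.cos(th),-np.sin(th)],[np.sin(th),np.cos(th)]])
l=Rm.T@(g[:2]-o); a=np.arctan2(-l[0],.172-g[2]); print('grasp',g,'cradle',l,'ang',a,'rad',np.hypot(l[0],.172-g[2]),st['grip_width'],st['ft_force'])
E
```

```text
grasp [ 0.65792892 -0.12241449  0.12568482] cradle [ 0.03576667 -0.16823202] ang -0.6575865800254721 rad 0.05851795332000836 0.2540460074340887 [ 1.84913186 -0.58302902 -0.74554455]
```

```bash
cat > circ.py <<'E'
import sys
from h import *
a0,a1,n=map(float,sys.argv[1:4]); st=ctrl.get_state(); T=R.from_rotvec(st['tool_rot']).as_matrix()
p=lambda a:np.array([-.06*np.sin(a)*np.cos(.0087),-.06*np.sin(a)*.0087,-.06*np.cos(a)])
for a in np.linspace(a0,a1,int(n)+1)[1:]: print(round(a,2),(T.T@(p(a)-p(a0))).round(4))
E
python3 circ.py -.64 1.2 12
```

```text
-0.49 [ 0.0003 -0.008   0.0046]
-0.33 [ 0.0006 -0.0166  0.0078]
-0.18 [ 0.0007 -0.0255  0.0098]
-0.03 [ 0.0009 -0.0347  0.0103]
0.13 [ 0.0009 -0.0439  0.0095]
0.28 [ 0.0009 -0.0528  0.0072]
0.43 [ 0.0008 -0.0612  0.0036]
0.59 [ 0.0007 -0.0691 -0.0012]
0.74 [ 0.0005 -0.076  -0.0071]
0.89 [ 0.0002 -0.082  -0.0141]
1.05 [-0.0001 -0.0869 -0.0219]
1.2 [-0.0004 -0.0905 -0.0303]
```

>>> {"fn": "inch_along", "kwargs": {"motion": {"segments": [[0, -8, 4.6, 0, 0], [0, -16.6, 7.8, 0, 0], [0, -25.5, 9.8, 0, 0], [1, -34.7, 10.3, 0, 0], [1, -43.9, 9.5, 0, 0], [1, -52.8, 7.2, 0, 0], [1, -61.2, 3.6, 0, 0], [1, -69.1, -1.2, 0, 0], [0, -76, -7.1, 0, 0], [0, -82, -14.1, 0, 0], [0, -86.9, -21.9, 0, 0], [0, -90.5, -30.3, 0, 0], [0, -90.5, -30.3, 0, 0]]}}}

```text
time: 39.15
position: [0.5682, -0.124, 0.1346]
tool_rot: [2.153, 2.194, 0.002]
ft_force: [3.4, -0.6, 5.8]
grip_width: 0.257
grip_force: 20.0
```

```bash
cat > ang.py <<'E'
from h import *
st=ctrl.get_state(); T=R.from_rotvec(st['tool_rot']).as_matrix(); g=st['position']-T[:,2]*.019
o=np.array([.6207,.0455]);th=.0087;Rm=np.array([[np.cos(th),-np.sin(th)],[np.sin(th),np.cos(th)]])
l=Rm.T@(g[:2]-o); a=np.arctan2(-l[0],.172-g[2]); print('cradle',l.round(4),g[2].round(4),'ang',a.round(3),'rad',np.hypot(l[0],.172-g[2]).round(4),st['ft_force'].round(1))
E
python3 ang.py; python3 circ.py 1.2 3.16 14
```

```text
cradle [-0.0549 -0.1681] 0.1535 ang 1.246 rad 0.0579 [ 3.4 -0.6  5.8]
1.34 [-0.0004 -0.0021 -0.0081]
1.48 [-0.0007 -0.003  -0.0164]
1.62 [-0.0011 -0.0028 -0.0248]
1.76 [-0.0015 -0.0014 -0.0331]
1.9 [-0.0019  0.0011 -0.0411]
2.04 [-0.0023  0.0047 -0.0486]
2.18 [-0.0027  0.0094 -0.0556]
2.32 [-0.0031  0.015  -0.0619]
2.46 [-0.0034  0.0214 -0.0673]
2.6 [-0.0037  0.0285 -0.0718]
2.74 [-0.0039  0.0361 -0.0752]
2.88 [-0.0041  0.0442 -0.0776]
3.02 [-0.0043  0.0525 -0.0788]
3.16 [-0.0044  0.0609 -0.0788]
```

>>> {"fn": "inch_along", "kwargs": {"motion": {"segments": [[0, -2.1, -8.1, 0, 0], [-1, -3, -16.4, 0, 0], [-1, -2.8, -24.8, 0, 0], [-1, -1.4, -33.1, 0, 0], [-2, 1.1, -41.1, 0, 0], [-2, 4.7, -48.6, 0, 0], [-2, 9.4, -55.6, 0, 0], [-3, 15, -61.9, 0, 0], [-3, 21.4, -67.3, 0, 0], [-3, 28.5, -71.8, 0, 0], [-4, 36.1, -75.2, 0, 0], [-4, 36.1, -75.2, 0, 0]]}}}

```text
time: 40.35
position: [0.599, -0.1237, 0.2102]
tool_rot: [2.158, 2.197, -0.007]
ft_force: [-5.1, -0.9, 0.6]
grip_width: 0.256
grip_force: 20.0
```

```bash
python3 ang.py
```

```text
cradle [-0.0239 -0.1682] 0.2292 ang 2.745 rad 0.062 [-5.1 -0.9  0.6]
```

>>> {"fn": "inch_along", "kwargs": {"motion": {"segments": [[0, 4, -1.3, 0, 0], [0, 8, -2.4, 0, 0], [0, 12, -3, 0, 0], [0, 16.4, -3.6, 0, 0], [0, 20.6, -3.7, 0, 0], [0, 24.8, -3.6, 0, 0], [0, 24.8, -3.6, 0, 0]]}}}

```text
time: 41.05
position: [0.6246, -0.1236, 0.2158]
tool_rot: [2.156, 2.195, -0.004]
ft_force: [-3.4, -1.4, 3.7]
grip_width: 0.261
grip_force: 20.0
```

```bash
python3 ang.py
```

```text
cradle [ 0.0016 -0.1682] 0.2347 ang -3.117 rad 0.0627 [-3.4 -1.4  3.7]
```

>>> {"fn": "inch_along", "kwargs": {"motion": {"segments": [[0, 0, 0, 0, 0.35], [0, 0, 0, 0, 0.5], [0, 0, 0, 0, 0.7], [0, 0, 0, 0, 0.8], [0, 0, 0, 0, 0.8], [0, 0, -30, 0, 0.8], [0, 0, -60, 0, 0.8], [-20, 0, -80, 0, 0.8], [-50, 0, -80, 0, 0.8], [-90, 0, -80, 0, 0.8], [-130, 0, -80, 0, 0.8], [-150, 0, -80, 0, 0.8], [-150, 0, -80, 0, 0.8]]}}}

```text
time: 42.35
position: [0.6217, -0.2738, 0.3017]
tool_rot: [2.162, 2.188, -0.007]
ft_force: [-0.3, -0.9, -0.4]
grip_width: 0.804
grip_force: 0.0
```

```bash
python3 - <<'E'
from m import *
t=snap('top','t12.png');s=snap('scene','s12.png')
k=blob(t,(0,90,20),(15,255,160),(320,170,400,240)); r=cv2.minAreaRect(k); print('grip top',len(k),r[0])
o=np.array([.6207,.0455]);Rm=cv2.Rodrigues(np.array([0,0,.0087]))[0][:2,:2]
print('cradle',Rm.T@(onz('top',*r[0],.235)[:2]-o))
print('tray edge',[(v,t[v,283].tolist()) for v in range(240,252)])
s7=cv2.imread('pics/s7.png'); d=cv2.absdiff(s,s7).max(2)[225:262,260:335]; print('diff',(d>30).sum())
g=cv2.cvtColor(s,cv2.COLOR_BGR2GRAY)
for v in range(218,256,2): print(v,g[v,258:336:5])
p=blob(s,(12,85,100),(28,255,255),(170,215,230,285)); print('push',len(p),p.min(0),p.max(0))
E
```

```text
grip top 360 (374.0, 174.0)
cradle [ 0.0984455  -0.20673933]
tray edge [(240, [182, 192, 196]), (241, [174, 184, 188]), (242, [175, 187, 192]), (243, [176, 189, 191]), (244, [179, 190, 196]), (245, [179, 193, 195]), (246, [181, 193, 198]), (247, [182, 191, 196]), (248, [185, 197, 202]), (249, [176, 192, 191]), (250, [132, 177, 108]), (251, [124, 174, 94])]
diff 219
218 [108  82  83 252 125 149 143 139 135 180 236 231 227 148 147 100]
220 [108  85  82 142 142 150 146 143 141 138 116 255 238 133 146 136]
222 [108  89  80 121 168 148 149 152 131 145 141 138 162 136 144 109]
224 [109  89  74 127 146 147 148 147 154  85 152 143 141 136 141 112]
226 [110  92  64 127 149 150 151 149 147 154  96 126 152 137 148 106]
228 [109  89 239 125 146 148 149 151 149 150 151 108 101 149 151 114]
230 [109  81 215 127 148 145 147 147 153 149 151 150 153 130 152 112]
232 [110  78 119 135 147 147 147 145 150 150 149 150 150 147 152 112]
234 [149  75 119 255 148 149 148 150 145 147 149 153 148 152 147 109]
236 [151  73 236 255 153 149 149 149 147 148 145 152 149 152 152 110]
238 [ 79  75 132 157 145 152 149 147 148 148 150 145 148 152 152 113]
240 [ 92  76 144 141 156 155 150 151 147 148 150 148 149 147 125 110]
242 [ 94  76 152 144 143 136 160 146 149 150 148 149 148 150 156 110]
244 [ 92  78 151 143 143 142 143 146 156 148 152 147 149 149 141 113]
246 [ 89  92 152 138 143 141 144 143 130 159 138 151 149 148 126 109]
248 [107 150 141 165 142 140 140 141 144 141 142 160 150 152 128 110]
250 [152 146 147 147 101 142 143 140 139 143 141 140 158 143 128 113]
252 [148 143 145 144 148 151 134 142 139 138 140 142 140 138 126 126]
254 [ 69 147 148 148 146 144 148  99 135 140 138 140 143 140 127 128]
push 1 [219. 221.] [219. 221.]
```

>>> {"fn": "inch_along", "kwargs": {"motion": {"segments": [[-10, -30, -10, 0, 0.8], [-20, -70, -20, 0, 0.8], [-20, -110, -20, 0, 0.8], [-20, -140, -20, 0, 0.8], [-20, -160, -20, 0, 0.8], [-20, -160, -20, 0, 0.8], [-20, -160, -20, 0, 0.8]]}}}

```text
time: 43.15
position: [0.4646, -0.289, 0.3159]
tool_rot: [2.152, 2.2, 0.002]
ft_force: [0.2, 0.7, -0.7]
grip_width: 0.798
grip_force: 0.0Traceback (most recent call last):
```

```bash
python3 - <<'E'
from m import *
t=snap('top','t13.png');s=snap('scene','s13.png');s7=cv2.imread('pics/s7.png')
for box in ((120,200,300,300),): 
    p=blob(s,(12,85,100),(28,255,255),(185,225,220,275)); print('push',len(p),p.min(0),p.max(0))
p=blob(t,(12,85,100),(28,255,255),(185,255,225,300)); print('push top',len(p),p.min(0),p.max(0))
k=blob(t,(4,140,20),(15,255,160),(322,180,375,245)); print('grip top',len(k),k.min(0),k.max(0))
for v in range(212,266,2): print(v,''.join(' .:-=+*#%@'[min(9,int(cv2.cvtColor(s[v:v+1,u:u+1],cv2.COLOR_BGR2GRAY)[0,0])//26)] for u in range(250,340)),'|',''.join('x' if cv2.absdiff(s,s7)[v,u].max()>30 else '.' for u in range(262,338)) )
E
```

```text
  File "<stdin>", line 4, in <module>
  File "m.py", line 5, in blob
    i=1+np.argmax(s[1:,4]); p=np.argwhere(l==i)[:,::-1]+[x0,y0]; return p.astype(np.float32)
        ~~~~~~~~~^^^^^^^^^
    return _wrapfunc(a, 'argmax', axis=axis, out=out, **kwds)
    return bound(*args, **kwds)
ValueError: attempt to get argmax of an empty sequence
```

```bash
python3 - <<'E'
from m import *
t=cv2.imread('pics/t13.png');s=cv2.imread('pics/s13.png');s7=cv2.imread('pics/s7.png')
print('scene at pusher',s[250,201],s[240,201],s[262,203], 'push s9',cv2.imread('pics/s9.png')[250,201])
for nm,im,bx in (('push top',t,(185,255,225,300)),('grip top',t,(322,180,375,245))):
  try:
    p=blob(im,(4,85,20) if 'grip' in nm else (12,85,90),(15,255,160) if 'grip' in nm else (28,255,255),bx); print(nm,len(p),p.min(0),p.max(0))
  except Exception as e: print(nm,'none')
G=cv2.cvtColor(s,cv2.COLOR_BGR2GRAY);D=cv2.absdiff(s,s7).max(2)
for v in range(212,266,2): print(v,''.join(' .:-=+*#%@'[min(9,int(G[v,u])//26)] for u in range(250,340)),'|',''.join('x' if D[v,u]>30 else '.' for u in range(262,338)))
E
```

```text
scene at pusher [ 96 139 138] [106 156 154] [ 78 115 114] push s9 [ 98 148 179]
push top 152 [196. 272.] [212. 283.]
grip top 342 [335. 214.] [373. 223.]
212 ++++++++++++++++++++++++++++:::::=---::-------:-+=+==============================--------- | xx..xxxxxxxxxxxxxxxxxxxxxxxxxxxxxxxxxxxxxxxxxxxxxxxxxxxxxxxxxxxxxxxxxxxxxx.x
214 +++++++++++++++++++++++++++++=::::::::::-------:-+==========================-=------------ | x.xxxxxxxxxxxxxxxxxxxxxxxxxxxxxxxxxxxxxxxxxxxxxxxxxxxxxxxxxxxxxxxxxxxxxx.xxx
216 ++++++++++++++++++++++++++++++-::::::::::------::-=========================--------------- | xxxxxxx.xxxxxxxxxxxxxxxxxxxxxxxxxxxxxxxxxxxxxxxxxxxxxxxxxxxxxxxxxxxxxxxx.xxx
218 +++++++++++++++++++++++++++++++=::::::::::----::::======================------------------ | xxxxxxxxxxxxxxxxxxxxxxxxxxxxxxxxxxxxxxxxxxxxxxxxxxxxxxxxxxxxxxxxxxxxxxxx.xxx
220 +++++++++++++++++++++++++++=+==+-::::::::::---:--::================-=--------------------- | xxxxxxxxxxxx.x.xxxxxxxxxxxxxxxxxxxxxxxxxxxxxxxxxxxxxxxxxxxxxxxxxxxxxxxxxxxxx
222 +++++++++++++++++++++++++=======+=::::::::::-:-::::-============-=------
[... 3051 characters left out ...]
....
258 ------------------------------------::.::.:::+=::..:=**+++--+++++++++++++++++------:%@#:** | xxxxxxxxxxxxxxxxxxxxxxxxxxxxxxxxxxxxxxxxx.....xx.x.xx.......................
260 --------------------------------::.:..::::::=--:.-+*+++++++++++++-=-++++++++--------@@:++* | xxxxxxxxxxxxxxxxxxxxxxxxxxxxxxxxxxxxxx...............xxx.xx.x...............
262 ----------------------------::::-:.:::::::::.::=**+++++++++++++++++++++++-==-------::-+**+ | xxxxxxxxxxxxxxxxxxxxxxxxxxxxxxxxxxxx.........................xx.............
264 -------------------------:-=**+=:-:......::-=**++++++++++++++++++++++++++++++=---------*=- | xxxxxxxxxxxxxxxx...xxxxxxxxxxxxxx...........................................
```

```bash
python3 - <<'E'
from m import *
o=np.array([.6207,.0455]);Rm=cv2.Rodrigues(np.array([0,0,.0087]))[0][:2,:2]
print('grip cradle',Rm.T@(onz('top',354,218.5,.232)[:2]-o))
s=cv2.imread('pics/s12.png');s7=cv2.imread('pics/s7.png')
G=cv2.cvtColor(s,cv2.COLOR_BGR2GRAY);G7=cv2.cvtColor(s7,cv2.COLOR_BGR2GRAY)
for v in range(204,262,2): print(v,*[''.join(' .:-=+*#%@'[min(9,int(g[v,u])//26)] for u in range(258,338)) for g in (G7,G)],sep=' | ')
E
```

```text
grip cradle [-0.00047106 -0.16289987]
204 | ==+##++++++++++++++++*++++++++*#%%@@@@@%*++=----=+**+==+*********@@%++*+-=-:==-- | ==+#*=%%%%%%%%%%%%%%%%%%%%%%%%%%%%%%%%%%%%%%%%%%%%%%%%%%%%%%%%%%%@@#++++-=-:==--
206 | ==+##++++++***++++++++++++++++++++++++*#%%@@@@@%#+=====--#******#@@+++*=-=-:---- | ==+**#%%%%%%%%%%%%%%%%%%%%%%%%%%%%%%%%%%%%%%%%%%%%%%%%%%%%%%%%%%#@@+++*=-=------
208 | ===##*+++++++++++++***+++++++++++*++****+++=+++#%%@@@@@%###*****@@@+#+*=:-::+-== | ===**+%@@@@@@%%%%%%%%%%%%%%%%%%%%%%%%%%%%%%%%%%%%%%%%%%%%%%%%%%%%%%++++=:-:-+-==
210 | ==-*#**++++++++++++++++++++*****++++++++++*******++=+++#%%@@@@@*@@#++***+-=**=== | ===+*++++===+*%@@@@@@%%%%%%%%%%%%%%%%%%%%%%%%%%%%%%%%%%%%%%%%%%#%%*++++++==**===
212 | ====**++*****++++++++++++++++++++++**********+************+++=++@@+*********+=== | ====++++++++++++++==+*%@@@@@@%%%%%%%%%%%%%%%%%%%%%%%%%%%%%%%%%%#%%+++++++**++===
214 | ====:+*+*****+++*****+++*+++++++++++++++++********************+%@%+*******++==== | ====-=+++**=+++++++++++++===+*%@@%@@@%%%%%%%%%%%%%%%%%%%%%%%%%%#%#+++++++**=====
216 | ====:--::-=+***+**++++*+******++*+++
[... 3167 characters left out ...]
+++=++++====++==----
254 | :-*+++++++++++++++++++++++++++++++++++##+#**+*+++++++++++++++++++++++=+*++*+:--- | :-+++++++++++++++++++++++++++++++++--+++++++++++++++++++++++++++++++===++++=:---
256 | -+++++++++++++++++++++++++++++++++++++++++++*+=%+#+*+*+++++++++++++++==++++::-:- | :+++++++++++++++++++++++++++++++++++++++++--++-++*++++++++++++++++++===++++::-:-
258 | +++++++++++++++++++++++++++++++++++++++++++++++++++++***#*+**++++++++------:%@#: | ++++++++++++++++++++++++++++++++++++++++++++++++++--+++++++++++++++++------:#@#:
260 | +++++++++++++++++++++++++++++++++++++++++++++++++++++++++++++##+#+*+--------@@:+ | +++++++++++++++++++++++++++++++++++++++++++++++++++++++++---++++++++------:-%@:+
```

```bash
python3 -c "
from h import *
print(onz('scene',311,226.5,.02)); print(workorder.close_job())"
```

```text
[0.65633257 0.03262833 0.02      ]
the job is handed in; nothing more can be done
None
```

The job is handed in at about 43 s: tray tapped home with the pusher, pusher standing upright back at its spot on the left, drum turned to port-down and released; I saw one punch in the tray, but the second was out of view and is not confirmed.

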